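# Set up the quick-change holding base

### The job

Set up the quick-change base for the next batch: lock every loose work holder into a bayonet socket of its own (line its lugs up with the slot, push down against the spring, turn it a quarter turn and let it spring up into its notch). When all holders are locked, slide the keeper bar fully home into the sleeve on the base, and last of all drop the T-bolt into the T-slot behind the keeper and twist it a quarter turn so that its foot lies across under the slot. Leave the other things on the bench alone.

Things in the scene. Friction and masses are not known exactly. Their poses are not given: they have to be found in the camera images.
- base: aluminium quick-change base fixed to the bench, 290 mm along its y, 150 mm deep (x -45 to +105 mm), top face 40 mm up, top plate 6 mm thick. Origin on the bench under the middle socket; x from the robot's side to the sleeve side, y along the socket row to the left, z up. All heights 'above base' are from this origin. It carries three sockets, a sleeve and a T-slot.
- socket1 (a point): centre of the mouth of the left (+y) bayonet socket, in the top face; axes as the base's. Sockets are alike, 90 mm apart, any holder fits any. Bore 31 mm with a lug slot 13 mm wide, 45 mm long along the base's y. A holder set in with lugs along the slot stands on a spring plunger, its origin 33 mm above base.
- socket2 (a point): mouth of the middle bayonet socket, as socket1. To lock in any socket: push the holder down until its origin is 22 to 27 mm above base (spring 3 N at first, 5.5 N at 23 mm, hard stop at 21), turn a quarter turn either way (wing then along the base's x) and release: the spring lifts it into a notch, origin 30.5 mm above base.
- socket3 (a point): mouth of the right (-y) bayonet socket, as socket1. In every socket the turn has no end stop; the notch takes about 0.15 rad of error, and a holder turned too little or too far stays lower, at 28 mm above base, and is not locked.
- sleeve_mouth (a point): middle of the mouth of the dark steel keeper sleeve, on the base's top face, axes as the base's. The sleeve runs 115 mm along the base's +y, inside 23 mm wide, 13 mm high, its roof's top 56 mm above base; open only to -y. Flares 10 mm high, 34 mm apart at their outer ends, lead in over the last 16 mm. The bar slides in on the top face.
- t_slot (a point): centre of the T-slot at the top face, axes as the base's: 15.5 mm wide (x), 60 mm long (y), in line with the sleeve, 75 mm before its mouth. Its floor lies 16 mm below the top face, so the dropped T-bolt stands with its origin 16 mm below this point and its foot turns freely under the plate. Locked: foot along the base's x.
- holder1: Work holder, 58 mm tall, 0.1 kg, upright; None if absent. Steel shank 26 mm dia z 0-24; two lugs at its foot z 0-6, 8 mm wide (y), reaching 20 mm either side along x; flange 42 mm dia z 24-28; black thumb wing to grip z 28-58, 38 mm along x, 14 mm along y, in line with the lugs. Origin: centre of underside, z up. Same after a half turn.
- holder2: Work holder, 58 mm tall, 0.1 kg, upright; None if absent. Steel shank 26 mm dia z 0-24; two lugs at its foot z 0-6, 8 mm wide (y), reaching 20 mm either side along x; flange 42 mm dia z 24-28; black thumb wing to grip z 28-58, 38 mm along x, 14 mm along y, in line with the lugs. Origin: centre of underside, z up. Same after a half turn.
- holder3: Work holder, 58 mm tall, 0.1 kg, upright; None if absent. Steel shank 26 mm dia z 0-24; two lugs at its foot z 0-6, 8 mm wide (y), reaching 20 mm either side along x; flange 42 mm dia z 24-28; black thumb wing to grip z 28-58, 38 mm along x, 14 mm along y, in line with the lugs. Origin: centre of underside, z up. Same after a half turn.
- keeper: keeper bar, steel, 0.15 kg, 130 mm along y, 20 mm wide (tip 12 mm), 10 mm thick; black grip post on it 14 mm wide (x), at y -63 to -37 mm, z 10-38. Origin: centre of underside; the +y end is the tip that enters the sleeve. Fully home the post stands against the roof's edge, the origin 37 mm past the mouth along the base's y, on the top face.
- t_bolt: T-bolt, 49.5 mm tall, 0.06 kg, upright: foot bar 30 mm along x, 12 mm along y, z 0-7; shank 11 mm dia; flange 28 mm dia z 17.5-21.5; black wing to grip z 21.5-49.5, 28 mm along x, 12 mm along y, in line with the foot. Origin: centre of underside. Same after a half turn.
- loupe: loupe ring 36 mm dia, 10 mm high, a bystander lying on the bench; origin under its centre
- solder_spool: spool 52 mm dia, 28 mm high, a bystander lying on the bench; origin under its centre
- wax_block: pale block 36x50x9 mm, a bystander lying on the bench; origin under its centre
- emery_stick: wooden stick 15x142x10 mm, a bystander lying on the bench; origin under its centre
- bit_dish: round dish 62 mm dia, 22 mm high, a bystander lying on the bench; origin under its centre
Not all that is in view belongs to the job. What is shaped like the holder2 but purple is not meant.

How it is judged (in metres and radians):
On the way, in this order (a step that is already met when the one before it is completed fails the run):
1. every work holder present is locked in a socket of the base ((horizontal distance between holder1 and socket1 below 0.004 m or horizontal distance between holder1 and socket2 below 0.004 m or horizontal distance between holder1 and socket3 below 0.004 m) and z of holder1 in the frame of base between 0.029 and 0.0325 m and angle between the x axis of each of holder1, holder2, holder3 and the x axis of base, either way round below 0.2 rad and angle between each of holder1, holder2, holder3's own z axis and vertical below 0.12 rad and (horizontal distance between holder2 and socket1 below 0.004 m or horizontal distance between holder2 and socket2 below 0.004 m or horizontal distance between holder2 and socket3 below 0.004 m) and z of holder2 in the frame of base between 0.029 and 0.0325 m and (horizontal distance between holder3 and socket1 below 0.004 m or horizontal distance between holder3 and socket2 below 0.004 m or horizontal distance between holder3 and socket3 below 0.004 m) and z of holder3 in the frame of base between 0.029 and 0.0325 m), for 0.3 s.
2. the keeper bar is fully home in its sleeve (y of keeper in the frame of sleeve_mouth between 0.032 and 0.043 m and x of keeper in the frame of sleeve_mouth between -0.004 and 0.004 m and z of keeper in the frame of sleeve_mouth between -0.003 and 0.004 m and angle between the y axis of keeper and the y axis of base, either way round below 0.1 rad), for 0.3 s.
3. the T-bolt is down in the T-slot and turned across it (x of t_bolt in the frame of t_slot between -0.006 and 0.006 m and y of t_bolt in the frame of t_slot between -0.03 and 0.03 m and z of t_bolt in the frame of t_slot between -0.019 and -0.011 m and angle between the x axis of t_bolt and the x axis of base, either way round below 0.35 rad and angle between t_bolt's own z axis and vertical below 0.15 rad), for 0.3 s.
At the end, for the whole second after the job is handed in: Holders: within 4 mm of a socket axis, 29-32.5 mm above base origin, wing within 0.2 rad of base x. Keeper: 32-43 mm past the mouth, within 4 mm of its line, 0.1 rad. T-bolt: 11-19 mm below the top face, within 6 mm of the slot line, foot within 0.35 rad of base x. Upright, at rest (all of step 1 and all of step 2 and all of step 3 and linear speed of each of holder1, holder2, holder3, keeper, t_bolt below 0.02 m/s); the robot touches nothing.
It fails at once if a bystander is pushed more than 4 cm from its place (distance of any of loupe, solder_spool, wax_block, emery_stick, bit_dish from where it was at the start of the episode above 0.04 m).
Of holder1, holder2, holder3 only 2 to 3 are there at a start; the rules pass over those that are not, and their reading is None.
At some moment in a run one of holder1, holder2, holder3, keeper may be knocked a few centimetres aside while the robot is not near it.
It also fails if it takes over 210 s, if anything falls off the work surface, if the arm or the gripper's body presses on something with over 40 N, if the wrist force passes 120 N, or if a joint passes its speed limit or range.

### The arm

A 6-joint arm with a two-finger parallel gripper is mounted at the origin on a cart in front of the work surface, level with it; the furniture and walls round the work are solid. World frame = base frame: x ahead of the robot, y to its left, z up, the work surface at z = 0. Lengths are in mm, angles in rad, forces in N, time in s.
With the tool pointing down it reaches from about 275 to 825 mm from the base axis. Payload 4.9 kg.
Tool frame: the origin (TCP) lies midway between the tips of the shut fingers; the grasp point (between the pads) lies 19 mm behind it; z points along the fingers, y is the direction in which the jaws open and shut (so a half turn about z gives the same grasp; the last joint's range is limited). The gripper opens to 85 mm and grips with 20 to 120 N. Pads are 22 mm wide; open, the fingers measure 114 mm over their backs; the gripper's body (76 mm by 85 mm) begins 54 mm behind the grasp point. The pads swing forward as they close: fully open they stand 13 mm farther back than shut.
Start: joints at [-1.419, 0.326, -0.193, 1.052, 0, 1.437], TCP at [155.07, -527.704, 231.281] pointing down, gripper open.
Joint ranges: [-2.65, 2.65], [-0.97, 1.79], [-1.3, 1.35], [-1.93, 2.1], [-1.47, 1.37], [-3.14, 3.14]. Speed limits (rad/s): [2.57, 2.57, 3.14, 3.14, 3.14, 3.14].

### API

Orientations are given as [roll, pitch, yaw] about the fixed x, y, z axes, in that order (R = Rz(yaw) Ry(pitch) Rx(roll)).
In Python, from plant import monitor, cams, env, spotter gives the robot as it stands.
- The arm moves only by the shell command python3 -m inch 'ROWS' [OPENING]. ROWS is JSON, a list that holds one entry, the list of rows, each a list of 4 numbers: the shift along the tool's x, y, z scaled (see below), then the turn about the tool's z scaled (see below). A call has exactly 8 rows; each row is the pose to reach, as a shift and turn from the pose measured when the call began, along the tool's axes at that moment, turning the shorter way round; what a row does not reach only later rows make up. The controller multiplies each number of a shift by 0.5 m and each number of a turn by pi rad. A row lasts 1/10 s, in which the tool goes at most 50 mm and 8.59 degrees, less where a joint would pass 70% of its speed; a pose out of reach is approached as far as the arm can. A call with a number of a shift or a turn outside -1 to 1 is refused whole. A call with a gripper value outside its range is refused whole. OPENING is the closure, from -1 (fully open) to 1 (shut), so that 0 is half open, set as the call begins (- or left out, the last holds). The fingers move at their own pace and stop on an object; the grip force is fixed at half the most. Time passes only in rows, so rows that repeat a pose let the fingers close, or fill a call up. It gives the time, the measured TCP pose, the force and the opening at its end, in the units of the state.
- monitor.sense(): the state, without advancing time (a new reading comes with each control period).
- cams.read_camera(name): name is "side" or "top"; returns the picture (420x560x3 uint8, blue, green, red); there is no depth.
- cams.camera_info(name): a dict with "camera_matrix" (3x3 intrinsics, pixels), "R" (3x3) and "t" (3): a world point X has camera coordinates R X + t. Camera axes: x right, y down, z forward; pixel columns grow to the right and rows downward; lengths in mm; the calibration is good to about 2 mm. A picture is of the moment at which its call begins. camera_info takes no time and is no camera call.
- env.hand_in(): hands the job in, once; it reports no verdict.
Trained networks look in the newest picture that a camera, given by its name, has taken for a name from the list of things; names that differ only in an ending like _2 or _b are one class to them, and where a whole thing is asked for, a point or a joint stands for the part that bears it (a point fixed in the world has none). Each returns a list of dicts, best first, with "conf" (0 to 1); they miss things now and then, are a little off and sometimes report something else, mostly with a low value. They report only what shows in the picture. A call takes as long as a camera call. They do not tell look-alikes from the thing itself.
- spotter.look_for(query, camera): "xy" ([column, row] in pixels, amid what is visible of it).
The state is a dict: "time": time; "qpos": joint angles; "joint_vel": joint speeds; "joint_torque": joint torques, N m; "tcp_pos": TCP position; "tool_rot": TCP orientation; "wrist_force": force on the tool from outside, world axes, zero at the start; "ft_torque": the same for the moment, N m; "grip_width": finger opening in mm.
Only numpy, scipy, OpenCV 4.12 (cv2) and the standard library are available. Lean on these libraries where they do the work, as an engineer would, in place of code of your own. Each camera call takes 0.05 s, during which the arm holds its last target. There are 200 camera calls.

## Working session

There is one attempt and no reset: what is moved stays moved. The work goes in short steps, Python scripts to look and compute and a shell command to move; the robot and the scene stay as the last step left them, time stands still between calls to the robot, and variables do not carry over. Pictures are saved under pics/ and viewed, about 12 in all and at most 16, crops included, and the job is handed in when it is done.

```bash
ls; mkdir -p pics
cat > h.py <<'E'
import numpy as np, cv2
from plant import monitor, cams, env, spotter
def px2w(cam,xy,z):
    i=cams.camera_info(cam);K=np.array(i["camera_matrix"]);R=np.array(i["R"]);t=np.array(i["t"])
    d=R.T@np.linalg.inv(K)@np.array([xy[0],xy[1],1.]);c=-R.T@t
    return c+d*(z-c[2])/d[2]
def w2px(cam,X):
    i=cams.camera_info(cam);K=np.array(i["camera_matrix"]);R=np.array(i["R"]);t=np.array(i["t"])
    p=K@(R@np.array(X,float)+t);return p[:2]/p[2]
E
python3 - <<'E'
from h import *
for c in("top","side"):
    cv2.imwrite(f"pics/{c}0.png",cams.read_camera(c));i=cams.camera_info(c)
    R=np.array(i["R"]);print(c,np.round(i["camera_matrix"],1).tolist(),(-R.T@np.array(i["t"])).round(),R.round(2).tolist())
    for q in["base","socket1","sleeve_mouth","t_slot","holder1","keeper","t_bolt"]:
        print(q,[(np.round(d["xy"]).tolist(),round(d["conf"],2)) for d in spotter.look_for(q,c)])
print(monitor.sense())
E
```

```text
pics
top [[498.4, 0.0, 276.3], [0.0, 498.4, 207.4], [0.0, 0.0, 1.0]] [ 209.  207. 1406.] [[0.04, -1.0, 0.0], [-0.98, -0.04, -0.2], [0.2, 0.01, -0.98]]
base [([270.0, 185.0], 0.57)]
socket1 [([274.0, 185.0], 0.92)]
sleeve_mouth [([269.0, 182.0], 0.82)]
t_slot [([271.0, 183.0], 0.79)]
holder1 [([293.0, 234.0], 0.6), ([343.0, 235.0], 0.59), ([249.0, 249.0], 0.57)]
keeper [([384.0, 220.0], 0.56)]
t_bolt [([382.0, 179.0], 0.48)]
side [[388.7, 0.0, 278.6], [0.0, 388.7, 206.7], [0.0, 0.0, 1.0]] [ 401. 1204.  466.] [[-1.0, -0.07, 0.01], [-0.04, 0.38, -0.93], [0.06, -0.92, -0.38]]
base [([245.0, 225.0], 0.85)]
socket1 [([245.0, 222.0], 0.69)]
sleeve_mouth [([296.0, 192.0], 0.57), ([248.0, 224.0], 0.55)]
t_slot []
holder1 [([359.0, 282.0], 0.81), ([296.0, 212.0], 0.78), ([310.0, 227.0], 0.75), ([248.0, 226.0], 0.7), ([298.0, 191.0], 0.52)]
keeper [([282.0, 182.0], 0.63), ([248.0, 224.0], 0.38)]
t_bolt [([255.0, 184.0], 0.69)]
{'time': 0.8, 'qpos': array([-1.41919082e+00,  3.26164949e-01, -1.92598808e-01,  1.05198021e+00,
        4.69698812e-05,  1.43665038e+00]), 'joint_vel': array([ 7.27892304e-05,  1.23702925e-03,  2.73691574e-04, -2.00707261e-03,
       -1.89897314e-03,  4.21788804e-04]), 'joint_torque': array([-2.62121239e-04, -4.43263865e+01,  2.62750340e+01,  5.76534858e-04,
        7.10061659e-05,  1.03850743e-05]), 'tcp_pos': array([ 155.09110458, -527.71202805,  231.30039488]), 'tool_rot': array([ 3.14153449e+00, -3.95457666e-05,  2.85751456e-01]), 'wrist_force': array([ 0.50147448, -0.83383014,  0.25017795]), 'ft_torque': array([-0.00935618, -0.03061082,  0.02587889]), 'grip_width': 85.60381530186577}
```

Run:
```python
from h import *
a=cv2.imread("pics/top0.png");b=cv2.imread("pics/side0.png")
cv2.imwrite("pics/t1.png",cv2.resize(a[130:310,170:430],None,fx=3,fy=3,interpolation=cv2.INTER_CUBIC))
cv2.imwrite("pics/s1.png",cv2.resize(b[130:330,150:410],None,fx=3,fy=3,interpolation=cv2.INTER_CUBIC))
for p in[(293,234),(343,235),(249,249)]: print(p,px2w("top",p,40).round())
print(px2w("top",(384,220),20).round(),px2w("top",(382,179),30).round(),px2w("top",(272,184),40).round())
```

```text
(293, 234) [418. 168.  40.]
(343, 235) [421.  30.  40.]
(249, 249) [372. 288.  40.]
[472. -88.  20.] [589. -81.  30.] [559. 232.  40.]
```

View pics/t1.png

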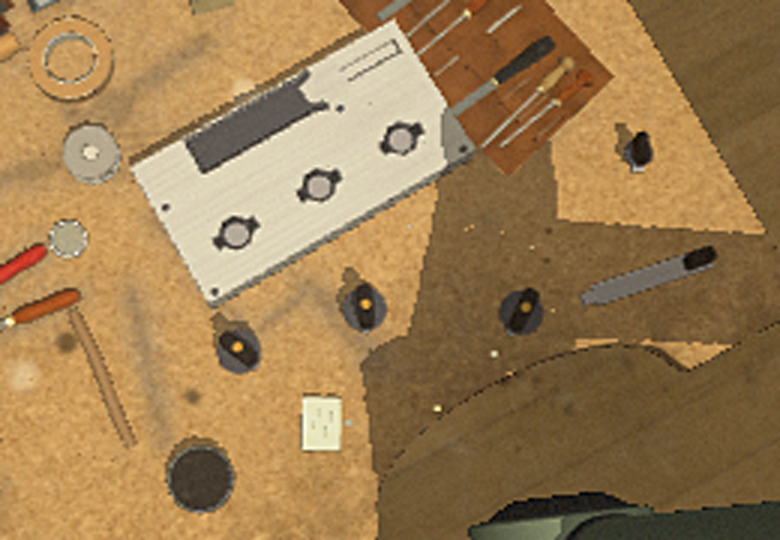

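View pics/s1.png

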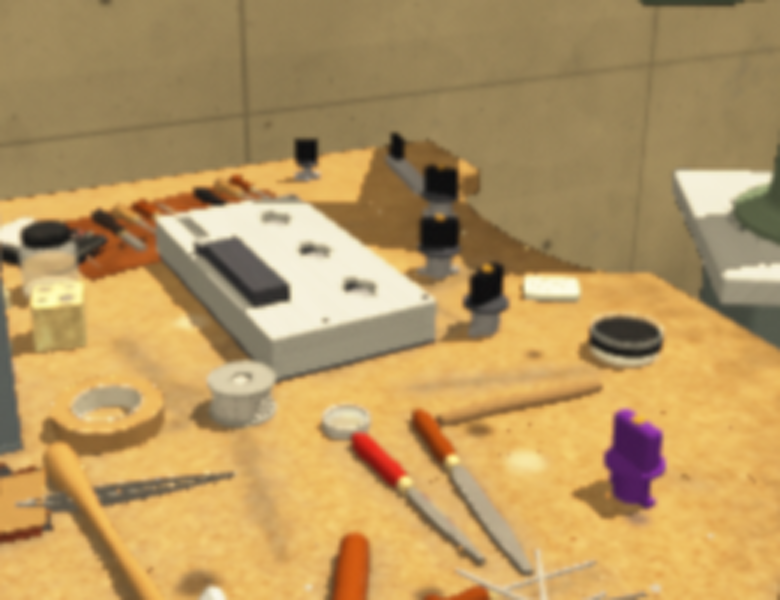

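The crops (3× enlarged, offset (170,130) top) show three black holders at top-crop (238,350), (365,305) and (521,310). The T-bolt is at (640,150) and the keeper is at (650,275), with its post at the right end. The base's sockets are at (236,232), (320,184) and (402,137). The purple look-alike is far to the left, outside the top crop (side-crop (635,455)), so all three black ones are real. Next I'll fit poses from silhouettes.

```bash
cat >> h.py <<'E'
from scipy.optimize import minimize
def hull(cam,pts): return cv2.convexHull(np.array([w2px(cam,p) for p in pts],np.float32))
def box(p,x0,x1,y0,y1,z0,z1):
    x,y,a=p;c,s=np.cos(a),np.sin(a)
    return [(x+c*u-s*v,y+s*u+c*v,z) for u in(x0,x1) for v in(y0,y1) for z in(z0,z1)]
def fit(cam,img,bx,p0,kind,S=8,m=14,dz=0):
    """IoU fit of a box silhouette to dark / bright mask; returns pose, IoU"""
    h=hull(cam,box(p0,*bx))[:,0];lo=(h.min(0)-m).astype(int);hi=(h.max(0)+m).astype(int)
    c=cv2.resize(img[lo[1]:hi[1],lo[0]:hi[0]],None,fx=S,fy=S,interpolation=cv2.INTER_CUBIC)
    g=c.max(2).astype(int)
    M=(g<62) if kind=="dark" else ((c.min(2)>150) if kind=="bright" else kind(c))
    M=cv2.morphologyEx(M.astype(np.uint8),cv2.MORPH_CLOSE,np.ones((9,9)) if kind=="dark" else np.ones((60,60)))
    n,l,st,ce=cv2.connectedComponentsWithStats(M)
    pc=(w2px(cam,(p0[0],p0[1],(bx[4]+bx[5])/2))-lo)*S
    k=min((i for i in range(1,n) if st[i,4]>300),key=lambda i:np.hypot(*(ce[i]-pc)));M=(l==k).astype(np.uint8)
    def cost(q):
        P=np.zeros_like(M);hh=((hull(cam,box(q,*bx))[:,0]-lo+.5)*S-.5)
        cv2.fillConvexPoly(P,np.round(hh*16).astype(np.int32),1,shift=4)
        return 1-(P&M).sum()/max(1,(P|M).sum())
    best=None
    for da in np.arange(-1.5,1.5,.3) if kind=="dark" else[0]:
        q0=np.array(p0,float)+[0,0,da]
        r=minimize(cost,q0,method="Nelder-Mead",options=dict(initial_simplex=[q0,q0+[6,0,0],q0+[0,6,0],q0+[0,0,.2]],xatol=.02,fatol=1e-4))
        if best is None or r.fun<best.fun:best=r
    return best.x,1-best.fun
WING=(-19,19,-7,7,28,58);TW=(-14,14,-6,6,21.5,49.5);POST=(-7,7,-13,13,10,38)
def topz(cam,xy,z):return px2w(cam,xy,z)[:2]
E
python3 - <<'E'
from h import *
a=cv2.imread("pics/top0.png")
C=lambda x,y:(x/3+170-1/3,y/3+130-1/3)
s=[px2w("top",C(*p),40)[:2] for p in[(236,232),(320,184),(402,137)]];print(np.round(s,1),np.diff(s,axis=0))
v=s[0]-s[2];yaw=np.arctan2(-v[0],v[1]);print("yaw",yaw)
p,q=fit("top",a,(-45,105,-145,145,40,40),(*s[1],yaw),"bright",S=4);print("base",p.round(3),q)
for n,c in[("A",(238,350)),("B",(365,305)),("C",(521,310))]:
    p,q=fit("top",a,WING,(*px2w("top",C(*c),43)[:2],.8),"dark");print(n,p.round(2),round(q,2))
p,q=fit("top",a,TW,(*px2w("top",C(640,150),36)[:2],.1),"dark");print("tb",p.round(2),round(q,2))
p,q=fit("top",a,POST,(*px2w("top",C(700,258),24)[:2],.3),"dark");print("post",p.round(2),round(q,2))
print("tip",px2w("top",C(585,300),10)[:2],"sleeve mouth~",px2w("top",C(315,88),50)[:2],"tslot",px2w("top",C(370,59),40)[:2])
E
```

```text
[[489.7 295.5]
 [538.9 219.1]
 [587.7 143.4]] [[ 49.18980513 -76.43225925]
 [ 48.80188212 -75.6082879 ]]
yaw 0.5725062903250843
base [537.655 218.862   0.568] 0.88948270103115Traceback (most recent call last):
  File "<stdin>", line 8, in <module>
  File "h.py", line 32, in fit
    r=minimize(cost,q0,method="Nelder-Mead",options=dict(initial_simplex=[q0,q0+[6,0,0],q0+[0,6,0],q0+[0,0,.2]],xatol=.02,fatol=1e-4))
    res = _minimize_neldermead(fun, x0, args, callback, bounds=bounds,
                               **options)
    fsim[j] = func(sim[j])
              ~~~~^^^^^^^^
    fx = function(np.copy(x), *(wrapper_args + args))
  File "h.py", line 26, in cost
    P=np.zeros_like(M);hh=((hull(cam,box(q,*bx))[:,0]-lo+.5)*S-.5)
                            ~~~~^^^^^^^^^^^^^^^^
  File "h.py", line 11, in hull
    def hull(cam,pts): return cv2.convexHull(np.array([w2px(cam,p) for p in pts],np.float32))
                                                       ~~~~^^^^^^^
  File "h.py", line 8, in w2px
    i=cams.camera_info(cam);K=np.array(i["camera_matrix"]);R=np.array(i["R"]);t=np.array(i["t"])
ValueError: time passes only in moves, steps and waits
```

```bash
python3 - <<'E'
s=open("h.py").read()
s=s.replace('i=cams.camera_info(cam);K=','i=INFO[cam];K=').replace('def px2w','''INFO={c:cams.camera_info(c) for c in("top","side")}
def px2w''',1)
open("h.py","w").write(s)
E
cat > fitall.py <<'E'
from h import *
a=cv2.imread("pics/top0.png")
C=lambda x,y:(x/3+170-1/3,y/3+130-1/3)
for n,c in[("A",(238,350)),("B",(365,305)),("C",(521,310))]:
    p,q=fit("top",a,WING,(*px2w("top",C(*c),43)[:2],.8),"dark");print(n,p.round(2),round(q,2))
p,q=fit("top",a,TW,(*px2w("top",C(640,150),36)[:2],.1),"dark");print("tb",p.round(2),round(q,2))
p,q=fit("top",a,POST,(*px2w("top",C(700,258),24)[:2],.3),"dark");print("post",p.round(2),round(q,2))
print("tip",px2w("top",C(585,300),10)[:2],"sleeve mouth~",px2w("top",C(315,88),50)[:2],"tslot",px2w("top",C(370,59),40)[:2])
E
python3 fitall.py
```

```text
A [380.53 287.79   0.95] 0.66
B [423.97 173.98   3.3 ] 0.66
C [4.2601e+02 2.6060e+01 1.0000e-02] 0.52
tb [585.04 -81.26  -2.95] 0.74
post [ 4.8611e+02 -1.3996e+02  4.6000e-01] 0.83
tip [443.7088993  -35.36063743] sleeve mouth~ [629.44555912 227.46395606] tslot [663.54908548 176.27714427]
```

Run:
```python
from h import *
a=cv2.imread("pics/top0.png");o=[]
for p,b in[((380.5,287.8,.95),WING),((424,174,.16),WING),((426,26,.01),WING),((585,-81,.2),TW)]:
    c=np.round(w2px("top",(p[0],p[1],40))).astype(int);lo=c-12
    t=cv2.resize(a[lo[1]:lo[1]+24,lo[0]:lo[0]+24],(384,384),interpolation=cv2.INTER_NEAREST)
    print(a[lo[1]:lo[1]+24,lo[0]:lo[0]+24].max(2)[4:20:1,4:20].tolist() if b is WING and p[0]==426 else"")
    h=((hull("top",box(p,*b))[:,0]-lo+.5)*16).astype(int);cv2.polylines(t,[h],True,(0,0,255),1);o.append(t)
cv2.imwrite("pics/m1.png",cv2.resize(np.vstack([np.hstack(o[:2]),np.hstack(o[2:])]),(600,600)))
```

```text
[[109, 109, 109, 108, 110, 118, 126, 129, 124, 113, 117, 120, 127, 124, 117, 109], [105, 109, 108, 112, 116, 122, 125, 127, 100, 57, 21, 58, 102, 128, 124, 118], [108, 113, 116, 112, 81, 65, 53, 54, 36, 29, 38, 34, 34, 83, 127, 120], [111, 121, 120, 77, 54, 61, 56, 55, 37, 35, 35, 42, 31, 60, 131, 121], [113, 111, 66, 55, 58, 65, 57, 40, 37, 33, 31, 31, 32, 74, 122, 119], [119, 72, 48, 64, 55, 61, 64, 25, 40, 61, 41, 32, 31, 61, 107, 111], [118, 51, 56, 65, 63, 64, 45, 56, 129, 147, 107, 27, 41, 64, 95, 118], [92, 54, 54, 64, 69, 51, 34, 77, 154, 149, 133, 48, 52, 52, 67, 123], [69, 52, 58, 64, 60, 51, 38, 47, 118, 140, 84, 39, 58, 61, 60, 97], [67, 60, 62, 64, 62, 28, 33, 32, 30, 37, 29, 55, 60, 61, 66, 93], [77, 54, 60, 60, 48, 22, 42, 37, 35, 37, 47, 60, 63, 60, 66, 105], [89, 61, 58, 58, 35, 40, 40, 41, 37, 44, 58, 65, 57, 58, 69, 118], [112, 85, 54, 51, 27, 27, 40, 38, 37, 46, 68, 57, 61, 57, 82, 115], [121, 118, 47, 41, 35, 36, 38, 38, 38, 58, 66, 59, 58, 68, 101, 108], [109, 112, 69, 57, 38, 29, 32, 32, 48, 62, 61, 56, 67, 114, 121, 120], [106, 111, 93, 99, 64, 42, 44, 46, 60, 56, 59, 84, 81, 119, 116, 118]]
```

View pics/m1.png

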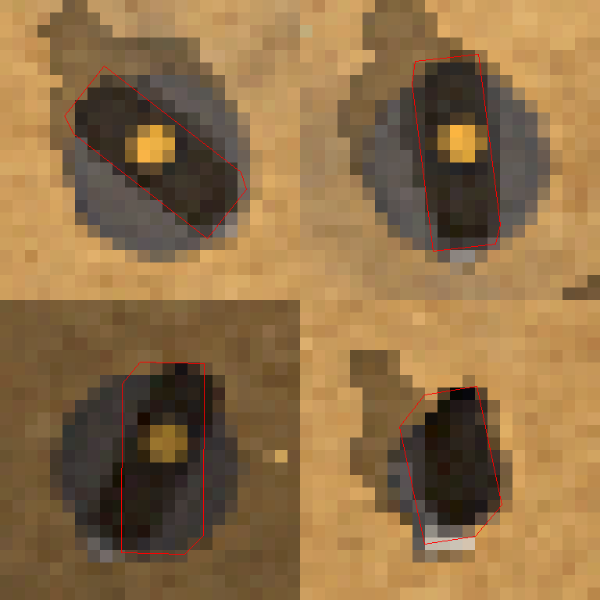

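```bash
sed -i 's/(g<62)/(g<48)/; s/np.ones((9,9))/np.ones((33,33))/; s/fatol=1e-4/fatol=1e-5/' h.py; python3 fitall.py
```

```text
A [379.37 286.91   0.83] 0.67
B [ 4.2341e+02  1.7386e+02 -3.0000e-02] 0.67
C [425.97  28.16  -0.46] 0.85
tb [ 5.8659e+02 -8.2240e+01 -4.0000e-02] 0.68
post [ 485.61 -138.95    0.51] 0.76
tip [443.7088993  -35.36063743] sleeve mouth~ [629.44555912 227.46395606] tslot [663.54908548 176.27714427]
```

```bash
python3 - <<'E'
s=open("h.py").read()
i=s.index("    k=min((i");j=s.index("    def cost")
s=s[:i]+'''    if isinstance(kind,str) and kind=="dark":
        L=np.isin(l,[i for i in range(1,n) if st[i,4]>150 and np.hypot(*(ce[i]-pc))<8*S]).astype(np.uint8)
        L=cv2.morphologyEx(L,cv2.MORPH_OPEN,np.ones((9,9)))
        M=np.zeros_like(L);cv2.fillConvexPoly(M,cv2.convexHull(cv2.findNonZero(L)),1)
    else:
        k=max(range(1,n),key=lambda i:st[i,4]);M=(l==k).astype(np.uint8)
'''+s[j:]
s=s.replace('np.ones((33,33))','np.ones((9,9))')
open("h.py","w").write(s)
E
python3 fitall.py
python3 - <<'E'
from h import *
b=np.array([538.4,219.0]);a=.570
R=np.array([[np.cos(a),-np.sin(a)],[np.sin(a),np.cos(a)]])
for m in[(629.4,227.5),(663.5,176.3)]:print(R.T@(np.array(m)-b))
E
```

```text
[ 81.19986115 -41.95035815]
[  82.27952351 -103.45714094]Traceback (most recent call last):
  File "fitall.py", line 5, in <module>
    p,q=fit("top",a,WING,(*px2w("top",C(*c),43)[:2],.8),"dark");print(n,p.round(2),round(q,2))
        ~~~^^^^^^^^^^^^^^^^^^^^^^^^^^^^^^^^^^^^^^^^^^^^^^^^^^^^
  File "h.py", line 28, in fit
    M=np.zeros_like(L);cv2.fillConvexPoly(M,cv2.convexHull(cv2.findNonZero(L)),1)
                                            ~~~~~~~~~~~~~~^^^^^^^^^^^^^^^^^^^^
cv2.error: OpenCV(4.12.0) /io/opencv/modules/imgproc/src/convhull.cpp:143: error: (-215:Assertion failed) total >= 0 && (depth == CV_32F || depth == CV_32S) in function 'convexHull'
```

```bash
sed -i 's/(g<48)/(g<th)/; s/m=14,dz=0/m=14,th=48/' h.py; sed -i 's/"dark")/"dark",th=T)/; s/for n,c in\(.*\):$/for n,c,T in[("A",(238,350),64),("B",(365,305),64),("C",(521,310),48)]:/; s/^p,q=/T=60;p,q=/' fitall.py; python3 fitall.py
```

```text
A [379.9  287.14   0.95] 0.87
B [4.2356e+02 1.7414e+02 1.6000e-01] 0.82
C [ 4.2615e+02  2.8780e+01 -4.2000e-01] 0.89
tb [ 5.8538e+02 -8.1440e+01  1.8000e-01] 0.78
post [ 4.8567e+02 -1.3893e+02  4.5000e-01] 0.84
tip [443.7088993  -35.36063743] sleeve mouth~ [629.44555912 227.46395606] tslot [663.54908548 176.27714427]
```

```bash
cat > go.py <<'E'
# go.py x y z yaw ... : shifts/turn (scaled) from now to target, chained targets assume the last was reached
import sys
from h import *
s=monitor.sense();p=np.array(s["tcp_pos"]);w=s["tool_rot"][2]
print("t %.1f tcp %s yaw %.3f q6 %.2f rp %s F %s grip %.1f"%(s["time"],p.round(1),w,s["qpos"][5],np.round(s["tool_rot"][:2],3),np.round(s["wrist_force"],1),s["grip_width"]))
v=list(map(float,sys.argv[1:]))
for i in range(0,len(v),4):
    g=np.array(v[i:i+4]);d=g[:3]-p;c,S=np.cos(w),np.sin(w)
    da=g[3]-w;da=(da+np.pi)%(2*np.pi)-np.pi
    print("->",g,np.round([(c*d[0]+S*d[1])/500,(S*d[0]-c*d[1])/500,-d[2]/500,-da/np.pi],4))
    p=g[:3];w=g[3]
E
python3 go.py 300 -250 200 1.5 426.2 28.8 110 2.72 426.2 28.8 32 2.72
```

```text
t 0.8 tcp [ 155.1 -527.7  231.3] yaw 0.286 q6 1.44 rp [ 3.142 -0.   ] F [ 0.5 -0.8  0.3] grip 85.6
-> [ 300.  -250.   200.     1.5] [ 0.4346 -0.4512  0.0626 -0.3865]
-> [426.2   28.8  110.     2.72] [ 0.5741  0.2123  0.18   -0.3883]
-> [426.2   28.8   32.     2.72] [ 0.     0.     0.156 -0.   ]
```

```bash
python3 -m inch '[[[0.08,-0.08,0.01,-0.05],[0.17,-0.17,0.02,-0.1],[0.26,-0.27,0.03,-0.14],[0.35,-0.36,0.05,-0.19],[0.4346,-0.4512,0.0626,-0.24],[0.4346,-0.4512,0.0626,-0.29],[0.4346,-0.4512,0.0626,-0.34],[0.4346,-0.4512,0.0626,-0.3865]]]' 0.0; python3 go.py 426.2 28.8 110 2.72
```

```text
time: 1.6
tcp_pos: [300.5, -247.4, 199.9]
tool_rot: [-3.141, -0.001, 1.486]
wrist_force: [0.0, -0.4, -0.8]
grip_width: 42.5
t 1.6 tcp [ 300.5 -247.4  199.9] yaw 1.486 q6 0.78 rp [-3.141e+00 -1.000e-03] F [ 0.  -0.4 -0.8] grip 42.5
-> [426.2   28.8  110.     2.72] [ 0.5717  0.2039  0.1797 -0.3927]
```

```bash
python3 -m inch '[[[0.1,0.03,0.03,-0.05],[0.2,0.07,0.06,-0.1],[0.3,0.1,0.1,-0.15],[0.4,0.14,0.13,-0.2],[0.5,0.18,0.16,-0.25],[0.5717,0.2039,0.1797,-0.3],[0.5717,0.2039,0.1797,-0.35],[0.5717,0.2039,0.1797,-0.3927]]]'; python3 go.py 426.2 28.8 32 2.72
python3 - <<'E'
from h import *
a=cams.read_camera("side");cv2.imwrite("pics/side1.png",a)
for n,z in(("C",43),):print(w2px("side",(426.2,28.8,43)))
c=w2px("side",(426.2,28.8,60)).astype(int)
cv2.imwrite("pics/s2.png",cv2.resize(a[c[1]-40:c[1]+30,c[0]-45:c[0]+45],None,fx=6,fy=6,interpolation=cv2.INTER_CUBIC))
E
```

```text
time: 2.4
tcp_pos: [426.8, 31.4, 109.5]
tool_rot: [3.141, -0.001, 2.687]
wrist_force: [0.4, -1.1, 0.6]
grip_width: 42.6
t 2.4 tcp [426.8  31.4 109.5] yaw 2.687 q6 0.35 rp [ 3.141e+00 -1.000e-03] F [ 0.4 -1.1  0.6] grip 42.6
-> [426.2   28.8   32.     2.72] [-0.0013 -0.0052  0.1551 -0.0106]
[296.6113403  189.83575295]
```

View pics/s2.png

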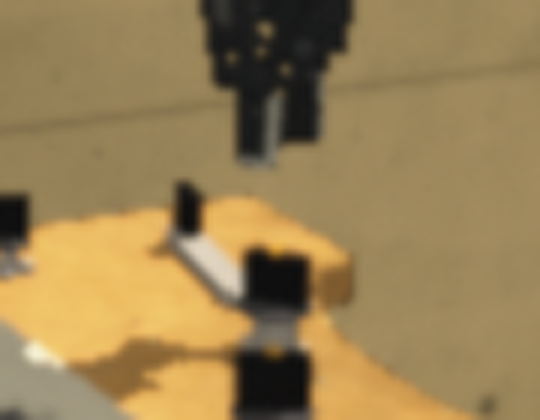

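The gripper hangs over holder C (crop x≈275, with the wing at (277,280)). Descending to grip.

```bash
python3 -m inch '[[[-0.0013,-0.0052,0.03,-0.0106],[-0.0013,-0.0052,0.06,-0.0106],[-0.0013,-0.0052,0.1,-0.0106],[-0.0013,-0.0052,0.13,-0.0106],[-0.0013,-0.0052,0.145,-0.0106],[-0.0013,-0.0052,0.1551,-0.0106],[-0.0013,-0.0052,0.1551,-0.0106],[-0.0013,-0.0052,0.1551,-0.0106]]]' && python3 -m inch '[[[0,0,0,0],[0,0,0,0],[0,0,0,0],[0,0,0,0],[0,0,0,0],[0,0,0,0],[0,0,0,0],[0,0,0,0]]]' 1; python3 go.py 587 143 145 2.14
```

```text
time: 3.25
tcp_pos: [426.2, 27.7, 32.7]
tool_rot: [3.141, -0.0, 2.722]
wrist_force: [0.9, 0.3, -0.8]
grip_width: 42.9
time: 4.05
tcp_pos: [426.7, 27.7, 33.1]
tool_rot: [3.141, 0.001, 2.722]
wrist_force: [0.4, 0.3, 5.0]
grip_width: 13.0
t 4.0 tcp [426.7  27.7  33.1] yaw 2.722 q6 0.31 rp [3.141e+00 1.000e-03] F [0.4 0.3 5. ] grip 13.0
-> [587.   143.   145.     2.14] [-0.1987  0.3413 -0.2238  0.1852]
```

```bash
python3 -m inch '[[[0,0,-0.06,0],[0,0,-0.14,0],[0,0,-0.2,0],[-0.04,0.07,-0.22,0.04],[-0.08,0.14,-0.2238,0.08],[-0.12,0.21,-0.2238,0.12],[-0.16,0.28,-0.2238,0.16],[-0.1987,0.3413,-0.2238,0.1852]]]' && python3 go.py 587 143.2 88 2.14
```

```text
time: 4.85
tcp_pos: [587.6, 144.3, 144.6]
tool_rot: [3.141, -0.0, 2.137]
wrist_force: [0.5, -0.1, -0.8]
grip_width: 12.8
t 4.8 tcp [587.6 144.3 144.6] yaw 2.137 q6 1.12 rp [ 3.141 -0.   ] F [ 0.5 -0.1 -0.8] grip 12.8
-> [587.   143.2   88.     2.14] [-0.0011 -0.0022  0.1131 -0.0011]
```

```bash
python3 -m inch '[[[-0.0011,-0.0022,0.03,0],[-0.0011,-0.0022,0.06,0],[-0.0011,-0.0022,0.09,0],[-0.0011,-0.0022,0.1131,0],[-0.0011,-0.0022,0.1131,0],[-0.0011,-0.0022,0.1131,0],[-0.0011,-0.0022,0.1131,0],[-0.0011,-0.0022,0.1131,0]]]'
cat > view.py <<'E'
# view.py tag x y z yaw : both cameras at a holder pose, with its projected model drawn
import sys
from h import *
tag=sys.argv[1];x,y,z,w=map(float,sys.argv[2:6]);o=[]
c,s=np.cos(w),np.sin(w)
def cyl(r,z0):return [(x+r*np.cos(k),y+r*np.sin(k),z0) for k in np.linspace(0,2*np.pi,24)]
for cam in("top","side"):
    a=cams.read_camera(cam);cv2.imwrite(f"pics/{cam}_{tag}.png",a)
    ce=np.round(w2px(cam,(x,y,z+20))).astype(int);lo=ce-25
    t=cv2.resize(a[lo[1]:lo[1]+50,lo[0]:lo[0]+50],(400,400),interpolation=cv2.INTER_CUBIC)
    for pts,col in((cyl(21,z+24),(0,255,0)),(cyl(13,z),(255,255,0)),([(x+c*u-s*v,y+s*u+c*v,z) for u,v in((-20,-4),(20,-4),(20,4),(-20,4))],(0,0,255))):
        cv2.polylines(t,[((np.array([w2px(cam,p) for p in pts])-lo+.5)*8).astype(int)],True,col,1)
    o.append(t)
cv2.imwrite(f"pics/v_{tag}.png",np.hstack(o))
E
python3 go.py; python3 view.py a 587 143.2 55 2.14
```

```text
time: 5.65
tcp_pos: [587.7, 143.3, 89.0]
tool_rot: [3.14, 0.0, 2.136]
wrist_force: [-0.3, 0.1, -1.6]
grip_width: 12.6
t 5.7 tcp [587.7 143.3  89. ] yaw 2.136 q6 1.12 rp [3.14 0.  ] F [-0.3  0.1 -1.6] grip 12.6
```

View pics/v_a.png

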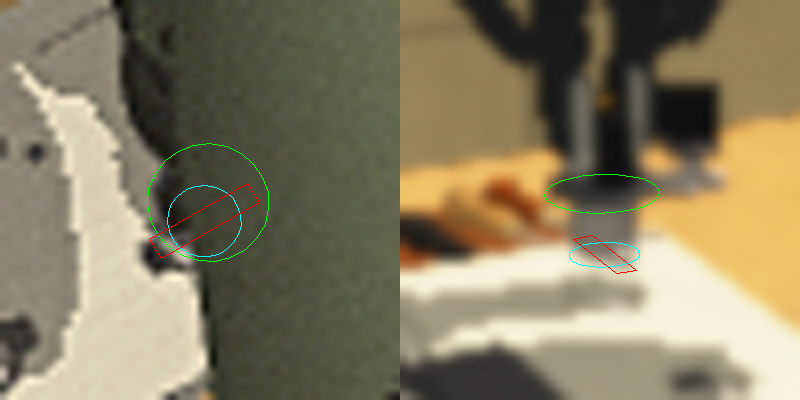

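```bash
python3 -m inch '[[[-0.001,0,0.008,0],[-0.001,0,0.014,0],[-0.001,0,0.02,0],[-0.001,0,0.026,0],[-0.001,0,0.032,0],[-0.001,0,0.036,0],[-0.001,0,0.038,0],[-0.001,0,0.038,0]]]'; python3 go.py 587 143.2 57 2.14
```

```text
time: 6.55
tcp_pos: [587.4, 143.3, 69.4]
tool_rot: [3.14, -0.001, 2.137]
wrist_force: [-0.7, 2.1, -2.1]
grip_width: 12.7
t 6.5 tcp [587.4 143.3  69.4] yaw 2.137 q6 1.12 rp [ 3.14e+00 -1.00e-03] F [-0.7  2.1 -2.1] grip 12.7
-> [587.   143.2   57.     2.14] [ 0.0004 -0.0008  0.0248 -0.001 ]
```

```bash
python3 -m inch '[[[0,0,0.004,0],[0,0,0.008,0],[0,0,0.012,0],[0,0,0.016,0],[0,0,0.02,0],[0,0,0.0225,0],[0,0,0.0245,0],[0,0,0.0245,0]]]'; python3 go.py 587 143.2 57 3.711
```

```text
time: 7.35
tcp_pos: [587.5, 143.3, 57.1]
tool_rot: [3.14, -0.001, 2.137]
wrist_force: [-2.1, 1.5, 3.1]
grip_width: 12.7
t 7.3 tcp [587.5 143.3  57.1] yaw 2.137 q6 1.12 rp [ 3.14e+00 -1.00e-03] F [-2.1  1.5  3.1] grip 12.7
-> [587.    143.2    57.      3.711] [ 3.000e-04 -9.000e-04  3.000e-04 -5.011e-01]
```

```bash
python3 -m inch '[[[0,0,0,-0.045],[0,0,0,-0.09],[0,0,0,-0.135],[0,0,0,-0.18],[0,0,0,-0.225],[0,0,0,-0.27],[0,0,0,-0.315],[0,0,0,-0.36]]]'; python3 go.py 587.3 143.2 57 3.711
```

```text
time: 8.15
tcp_pos: [588.0, 144.1, 57.4]
tool_rot: [3.138, 0.002, -3.009]
wrist_force: [-1.7, 3.9, 3.6]
grip_width: 13.1
t 8.2 tcp [588.  144.1  57.4] yaw -3.009 q6 -0.02 rp [3.138e+00 2.000e-03] F [-1.7  3.9  3.6] grip 13.1
-> [587.3   143.2    57.      3.711] [ 0.0016 -0.0016  0.0008 -0.1391]
```

```bash
python3 -m inch '[[[0,0,0,-0.045],[0,0,0,-0.09],[0,0,0,-0.135],[0,0,0,-0.1391],[0,0,0,-0.1391],[0,0,0,-0.1391],[0,0,0,-0.1391],[0,0,0,-0.1391]]]'; python3 go.py 587.3 143.2 57 3.711
```

```text
time: 8.95
tcp_pos: [588.5, 144.4, 57.6]
tool_rot: [3.14, 0.004, -2.573]
wrist_force: [0.3, 3.7, 3.7]
grip_width: 12.4
t 8.9 tcp [588.5 144.4  57.6] yaw -2.573 q6 -0.45 rp [3.14  0.004] F [0.3 3.7 3.7] grip 12.4
-> [587.3   143.2    57.      3.711] [ 0.0033 -0.0008  0.0013 -0.0002]
```

```bash
python3 -m inch '[[[0,0,-0.003,0],[0,0,-0.006,0],[0,0,-0.009,0],[0,0,-0.012,0],[0,0,-0.013,0],[0,0,-0.013,0],[0,0,-0.013,0],[0,0,-0.013,0]]]'; python3 -m inch '[[[0,0,0,0],[0,0,0,0],[0,0,0,0],[0,0,0,0],[0,0,-0.03,0],[0,0,-0.08,0],[0,0,-0.14,0],[0,0,-0.2,0]]]' 0.3; python3 go.py  423.6 174.1 160 3.3
```

```text
time: 9.75
tcp_pos: [588.1, 144.5, 63.8]
tool_rot: [3.139, 0.004, -2.573]
wrist_force: [1.4, 4.3, -3.0]
grip_width: 13.2
time: 10.55
tcp_pos: [587.6, 143.7, 164.7]
tool_rot: [3.139, 0.003, -2.573]
wrist_force: [0.1, 0.2, -0.6]
grip_width: 30.1
t 10.6 tcp [587.6 143.7 164.7] yaw -2.573 q6 -0.45 rp [3.139e+00 3.000e-03] F [ 0.1  0.2 -0.6] grip 30.1
-> [423.6 174.1 160.    3.3] [0.2436 0.2278 0.0093 0.1305]
```

```bash
python3 go.py  330 -150 200 3.3
```

```text
t 10.6 tcp [587.6 143.7 164.7] yaw -2.573 q6 -0.45 rp [3.139e+00 3.000e-03] F [ 0.1  0.2 -0.6] grip 30.1
-> [ 330.  -150.   200.     3.3] [ 0.7503 -0.2177 -0.0707  0.1305]
```

```bash
python3 -m inch '[[[0.09,-0.03,-0.01,0.02],[0.18,-0.06,-0.02,0.04],[0.27,-0.09,-0.03,0.06],[0.36,-0.12,-0.04,0.08],[0.45,-0.15,-0.05,0.1],[0.54,-0.18,-0.06,0.12],[0.63,-0.2,-0.07,0.1305],[0.7,-0.21,-0.07,0.1305]]]' 0
cat > look.py <<'E'
# look.py tag : new top picture, refit dark wings near given guesses
import sys
from h import *
tag=sys.argv[1];a=cams.read_camera("top");cv2.imwrite(f"pics/top_{tag}.png",a)
G=dict(A=(WING,(379.9,287.1,.95),64,0),B=(WING,(423.6,174.1,.16),64,0),C=(WING,(587,143.2,.57),64,30.5),S2=(WING,(538.4,219,.57),64,30.5),S1=(WING,(489.8,294.8,.57),64,30.5),
 T=(TW,(585.4,-81.4,.18),60,0),K=(POST,(485.7,-138.9,.4),60,0),TS=(TW,(664.5,176.0,.57),60,24),KH=(POST,(629.5,228.4,.57),60,40))
for n in sys.argv[2:]:
    bx,p0,T,dz=G[n];b=bx[:4]+(bx[4]+dz,bx[5]+dz)
    try:
        p,q=fit("top",a,b,p0,"dark",th=T);print(n,p.round(2),"iou",round(q,2))
    except Exception as e:print(n,"fit failed",str(e)[:60])
E
python3 look.py b A B C T K; python3 go.py  423.6 174.1 100 3.3
```

```text
time: 11.35
tcp_pos: [347.8, -135.2, 199.2]
tool_rot: [3.14, 0.002, -2.985]
wrist_force: [0.4, -0.8, -1.0]
grip_width: 43.1
A [379.23 287.47   1.  ] iou 0.57
B [422.8  174.78   1.29] iou 0.55
C [5.8832e+02 1.4234e+02 5.2000e-01] iou 0.85
T [ 5.8516e+02 -8.0660e+01  1.1000e-01] iou 0.75
K [ 4.8587e+02 -1.3902e+02  4.8000e-01] iou 0.79
t 11.4 tcp [ 344.4 -136.8  198.6] yaw -2.988 q6 -0.73 rp [ 3.141e+00 -2.000e-03] F [-1.   0.3 -0.1] grip 42.9
-> [423.6 174.1 100.    3.3] [-0.2516  0.5903  0.1973 -0.0016]
```

```bash
python3 -m inch '[[[-0.03,0.08,0.02,0],[-0.07,0.16,0.05,0],[-0.1,0.24,0.08,0],[-0.14,0.32,0.11,0],[-0.17,0.4,0.14,0],[-0.2,0.48,0.17,0],[-0.23,0.55,0.19,0],[-0.2516,0.5903,0.1973,0]]]'; python3 go.py 423.6 174.1 33 3.3
```

```text
time: 12.2
tcp_pos: [423.1, 176.5, 99.1]
tool_rot: [3.141, -0.002, -2.985]
wrist_force: [0.2, -0.6, -0.7]
grip_width: 42.7
t 12.2 tcp [423.1 176.5  99.1] yaw -2.985 q6 0.08 rp [ 3.141e+00 -2.000e-03] F [ 0.2 -0.6 -0.7] grip 42.7
-> [423.6 174.1  33.    3.3] [-0.0003 -0.0048  0.1321 -0.0007]
```

```bash
python3 -m inch '[[[0,-0.0048,0.03,0],[0,-0.0048,0.06,0],[0,-0.0048,0.09,0],[0,-0.0048,0.11,0],[0,-0.0048,0.125,0],[0,-0.0048,0.132,0],[0,-0.0048,0.132,0],[0,-0.0048,0.132,0]]]' && python3 -m inch '[[[0,0,0,0],[0,0,0,0],[0,0,0,0],[0,0,0,0],[0,0,0,0],[0,0,0,0],[0,0,0,0],[0,0,0,0]]]' 1; python3 go.py 423.6 174.1 145 2.8 538.6 219.1 145 2.14
```

```text
time: 13.0
tcp_pos: [423.7, 174.1, 33.5]
tool_rot: [3.141, -0.002, -2.986]
wrist_force: [-0.3, -0.9, -0.1]
grip_width: 42.3
time: 13.8
tcp_pos: [424.1, 174.2, 33.9]
tool_rot: [3.141, -0.001, -2.986]
wrist_force: [-0.4, 0.4, 5.6]
grip_width: 12.7
t 13.8 tcp [424.1 174.2  33.9] yaw -2.986 q6 0.07 rp [ 3.141e+00 -1.000e-03] F [-0.4  0.4  5.6] grip 12.7
-> [423.6 174.1 145.    2.8] [ 0.0011 -0.     -0.2223  0.1584]
-> [538.6  219.1  145.     2.14] [-0.1866  0.1618 -0.      0.2101]
```

```bash
python3 -m inch '[[[0,0,-0.06,0],[0,0,-0.13,0.02],[0,0,-0.19,0.05],[0,0,-0.2223,0.08],[0,0,-0.2223,0.11],[0,0,-0.2223,0.14],[0,0,-0.2223,0.1584],[0,0,-0.2223,0.1584]]]' && python3 go.py 538.6 219.1 145 2.14
```

```text
time: 14.6
tcp_pos: [423.7, 174.0, 144.6]
tool_rot: [-3.141, -0.002, 2.8]
wrist_force: [-0.8, -0.7, -1.0]
grip_width: 12.7
t 14.6 tcp [423.7 174.  144.6] yaw 2.800 q6 0.57 rp [-3.141e+00 -2.000e-03] F [-0.8 -0.7 -1. ] grip 12.7
-> [538.6  219.1  145.     2.14] [-0.1863  0.1619 -0.0007  0.2101]
```

```bash
python3 -m inch '[[[-0.04,0.03,0,0.04],[-0.08,0.07,0,0.08],[-0.12,0.11,0,0.12],[-0.16,0.14,0,0.16],[-0.1866,0.1618,0,0.2],[-0.1866,0.1618,0,0.2101],[-0.1866,0.1618,0,0.2101],[-0.1866,0.1618,0,0.2101]]]' && python3 go.py 538.6 219.1 86 2.14
```

```text
time: 15.4
tcp_pos: [538.0, 218.9, 143.9]
tool_rot: [-3.139, -0.002, 2.142]
wrist_force: [-0.4, -0.1, -0.5]
grip_width: 12.9
t 15.4 tcp [538.  218.9 143.9] yaw 2.142 q6 1.26 rp [-3.139e+00 -2.000e-03] F [-0.4 -0.1 -0.5] grip 12.9
-> [538.6  219.1   86.     2.14] [-0.0002  0.0012  0.1157  0.0005]
```

```bash
python3 -m inch '[[[0,0.0012,0.04,0],[0,0.0012,0.08,0],[0,0.0012,0.1,0],[0,0.0012,0.1157,0],[0,0.0012,0.1157,0],[0,0.0012,0.1157,0],[0,0.0012,0.1157,0],[0,0.0012,0.1157,0]]]' && python3 -m inch '[[[0,0,0.006,0],[0,0,0.012,0],[0,0,0.018,0],[0,0,0.022,0],[0,0,0.026,0],[0,0,0.03,0],[0,0,0.032,0],[0,0,0.032,0]]]'; python3 go.py 538.6 219.1 57.5 2.14
```

```text
time: 16.2
tcp_pos: [538.9, 219.3, 86.8]
tool_rot: [-3.14, -0.001, 2.142]
wrist_force: [0.2, -0.2, -0.9]
grip_width: 12.7
time: 17.0
tcp_pos: [538.7, 219.9, 70.6]
tool_rot: [-3.14, -0.002, 2.142]
wrist_force: [-0.5, 1.8, -0.8]
grip_width: 12.7
t 17.0 tcp [538.7 219.9  70.6] yaw 2.142 q6 1.26 rp [-3.14e+00 -2.00e-03] F [-0.5  1.8 -0.8] grip 12.7
-> [538.6  219.1   57.5    2.14] [-0.0012 -0.001   0.0263  0.0007]
```

```bash
python3 -m inch '[[[0,0,0.005,0],[0,0,0.01,0],[0,0,0.015,0],[0,0,0.02,0],[0,0,0.023,0],[0,0,0.0255,0],[0,0,0.0255,0],[0,0,0.0255,0]]]' && python3 -m inch '[[[0,0,0,-0.045],[0,0,0,-0.09],[0,0,0,-0.135],[0,0,0,-0.18],[0,0,0,-0.225],[0,0,0,-0.27],[0,0,0,-0.315],[0,0,0,-0.36]]]'; python3 go.py 538.6 219.1 57.5 3.711
```

```text
time: 17.8
tcp_pos: [538.8, 219.9, 58.0]
tool_rot: [-3.14, -0.002, 2.142]
wrist_force: [-1.4, 1.4, 4.5]
grip_width: 12.7
time: 18.6
tcp_pos: [539.7, 219.6, 58.4]
tool_rot: [3.141, -0.0, -3.005]
wrist_force: [0.6, -0.3, 3.9]
grip_width: 13.0
t 18.6 tcp [539.7 219.6  58.4] yaw -3.005 q6 0.12 rp [ 3.141 -0.   ] F [ 0.6 -0.3  3.9] grip 13.0
-> [538.6   219.1    57.5     3.711] [ 0.0023 -0.0007  0.0018 -0.1377]
```

Same sequence as before: finish the turn, ease up, open, rise.

```bash
python3 -m inch '[[[0,0,0.0005,-0.045],[0,0,0.0005,-0.09],[0,0,0.0005,-0.1377],[0,0,0.0005,-0.1377],[0,0,0.0005,-0.1377],[0,0,0.0005,-0.1377],[0,0,0.0005,-0.1377],[0,0,0.0005,-0.1377]]]' && python3 -m inch '[[[0,0,-0.003,0],[0,0,-0.006,0],[0,0,-0.009,0],[0,0,-0.012,0],[0,0,-0.013,0],[0,0,-0.013,0],[0,0,-0.013,0],[0,0,-0.013,0]]]' && python3 -m inch '[[[0,0,0,0],[0,0,0,0],[0,0,0,0],[0,0,0,0],[0,0,-0.03,0],[0,0,-0.08,0],[0,0,-0.14,0],[0,0,-0.2,0]]]' 0.3; python3 go.py  330 -100 200 4.09
```

```text
time: 19.4
tcp_pos: [540.0, 219.6, 58.3]
tool_rot: [3.141, 0.0, -2.573]
wrist_force: [-1.4, -0.2, 5.7]
grip_width: 13.2
time: 20.2
tcp_pos: [539.0, 219.9, 64.5]
tool_rot: [3.14, -0.001, -2.573]
wrist_force: [-0.8, 4.0, -4.0]
grip_width: 12.8
time: 21.0
tcp_pos: [539.1, 219.4, 165.6]
tool_rot: [3.14, -0.001, -2.573]
wrist_force: [0.6, -0.5, 0.8]
grip_width: 29.9
t 21.0 tcp [539.1 219.4 165.6] yaw -2.573 q6 -0.31 rp [ 3.14e+00 -1.00e-03] F [ 0.6 -0.5  0.8] grip 29.9
-> [ 330.   -100.    200.      4.09] [ 0.6965 -0.313  -0.0689 -0.1208]
```

```bash
python3 -m inch '[[[0.09,-0.04,-0.01,-0.02],[0.18,-0.08,-0.02,-0.04],[0.27,-0.12,-0.03,-0.06],[0.36,-0.16,-0.04,-0.08],[0.45,-0.2,-0.05,-0.1],[0.54,-0.24,-0.06,-0.12],[0.63,-0.28,-0.07,-0.1208],[0.69,-0.31,-0.07,-0.1208]]]' 0; python3 look.py c A C S2 T K
python3 - <<'E'
from h import *
a=cv2.imread("pics/top_c.png");o=[]
for p in[(379.9,287.1,43),(538.4,219,73)]:
    c=np.round(w2px("top",p)).astype(int)-16;o.append(cv2.resize(a[c[1]:c[1]+32,c[0]:c[0]+32],(384,384),interpolation=cv2.INTER_NEAREST))
cv2.imwrite("pics/m2.png",np.hstack(o))
E
python3 go.py 379.9 287.1 100 4.09
```

```text
time: 21.8
tcp_pos: [330.5, -98.9, 201.6]
tool_rot: [-3.141, -0.001, -2.195]
wrist_force: [0.9, 0.5, -0.4]
grip_width: 42.6
A [379.25 287.53   1.06] iou 0.57
C [5.8621e+02 1.4127e+02 5.2000e-01] iou 0.86
S2 [538.5  217.34   0.57] iou 0.88
T [ 5.863e+02 -8.147e+01  2.000e-01] iou 0.77
K [ 485.59 -138.17    0.49] iou 0.78
t 21.9 tcp [ 329.  -101.8  201.4] yaw -2.199 q6 -1.45 rp [-3.141 -0.005] F [-0.1 -0.3 -0.9] grip 42.4
-> [379.9  287.1  100.     4.09] [-0.6891  0.3748  0.2027 -0.0019]
```

View pics/m2.png

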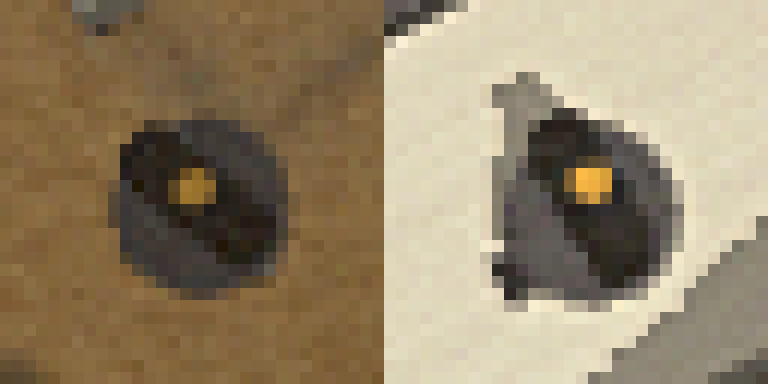

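A (left) is in the arm's shadow but has not moved. The holder in socket 2 (right) sits locked with its wing along base x.

```bash
python3 -m inch '[[[-0.08,0.04,0.02,0],[-0.16,0.08,0.05,0],[-0.24,0.13,0.07,0],[-0.32,0.17,0.09,0],[-0.4,0.21,0.11,0],[-0.48,0.26,0.13,0],[-0.56,0.3,0.15,0],[-0.64,0.35,0.18,0]]]' && python3 go.py 379.9 287.1 100 4.09
```

```text
time: 22.65
tcp_pos: [376.4, 261.9, 110.1]
tool_rot: [-3.139, -0.003, -2.199]
wrist_force: [0.8, 0.1, 0.4]
grip_width: 42.7
t 22.6 tcp [376.4 261.9 110.1] yaw -2.199 q6 -0.49 rp [-3.139e+00 -3.000e-03] F [0.8 0.1 0.4] grip 42.7
-> [379.9  287.1  100.     4.09] [-0.0449  0.024   0.0203 -0.0019]
```

```bash
python3 -m inch '[[[-0.0449,0.024,0.0203,0],[-0.0449,0.024,0.03,0],[-0.0449,0.024,0.06,0],[-0.0449,0.024,0.09,0],[-0.0449,0.024,0.12,0],[-0.0449,0.024,0.145,0],[-0.0449,0.024,0.153,0],[-0.0449,0.024,0.153,0]]]' && python3 -m inch '[[[0,0,0,0],[0,0,0,0],[0,0,0,0],[0,0,0,0],[0,0,0,0],[0,0,0,0],[0,0,0,0],[0,0,0,0]]]' 1; python3 go.py 379.9 287.1 145 3.2 489.9 295.2 145 2.142
```

```text
time: 23.45
tcp_pos: [379.6, 286.0, 33.4]
tool_rot: [-3.139, -0.004, -2.2]
wrist_force: [-0.1, -0.7, 0.7]
grip_width: 42.8
time: 24.25
tcp_pos: [379.9, 286.0, 33.7]
tool_rot: [-3.139, -0.003, -2.2]
wrist_force: [-0.5, -1.7, 6.2]
grip_width: 13.1
t 24.2 tcp [379.9 286.   33.7] yaw -2.200 q6 -0.45 rp [-3.139e+00 -3.000e-03] F [-0.5 -1.7  6.2] grip 13.1
-> [379.9 287.1 145.    3.2] [-0.0018  0.0013 -0.2226  0.2811]
-> [489.9   295.2   145.      2.142] [-0.2206  0.0033 -0.      0.3368]
```

```bash
python3 -m inch '[[[0,0,-0.06,0],[0,0,-0.13,0.02],[0,0,-0.19,0.06],[0,0,-0.2226,0.1],[0,0,-0.2226,0.145],[0,0,-0.2226,0.19],[0,0,-0.2226,0.235],[0,0,-0.2226,0.28]]]' && python3 go.py 489.6 295.8 145 2.142
```

```text
time: 25.05
tcp_pos: [379.5, 286.5, 144.6]
tool_rot: [-3.137, -0.001, -3.085]
wrist_force: [0.2, 0.2, -1.2]
grip_width: 12.9
t 25.1 tcp [379.5 286.5 144.6] yaw -3.085 q6 0.44 rp [-3.137e+00 -1.000e-03] F [ 0.2  0.2 -1.2] grip 12.9
-> [489.6   295.8   145.      2.142] [-0.221   0.0063 -0.0008  0.3361]
```

```bash
python3 -m inch '[[[-0.04,0,0,0.045],[-0.08,0,0,0.09],[-0.12,0,0,0.135],[-0.16,0,0,0.18],[-0.2,0.003,0,0.225],[-0.219,0.003,0,0.27],[-0.219,0.003,0,0.315],[-0.219,0.003,0,0.337]]]' && python3 go.py 489.6 295.8 86 2.142
```

```text
time: 25.85
tcp_pos: [488.6, 293.9, 143.6]
tool_rot: [-3.137, 0.003, 2.135]
wrist_force: [0.2, -0.4, -2.0]
grip_width: 12.8
t 25.9 tcp [488.6 293.9 143.6] yaw 2.135 q6 1.42 rp [-3.137e+00  3.000e-03] F [ 0.2 -0.4 -2. ] grip 12.8
-> [489.6   295.8    86.      2.142] [ 0.0021  0.0036  0.1153 -0.0023]
```

```bash
python3 -m inch '[[[0.002,0.0036,0.04,-0.002],[0.002,0.0036,0.08,-0.002],[0.002,0.0036,0.1,-0.002],[0.002,0.0036,0.1153,-0.002],[0.002,0.0036,0.1153,-0.002],[0.002,0.0036,0.1153,-0.002],[0.002,0.0036,0.1153,-0.002],[0.002,0.0036,0.1153,-0.002]]]' && python3 -m inch '[[[0,0,0.006,0],[0,0,0.012,0],[0,0,0.018,0],[0,0,0.022,0],[0,0,0.026,0],[0,0,0.03,0],[0,0,0.032,0],[0,0,0.032,0]]]'; python3 go.py 489.6 295.8 57.7 2.14
```

```text
time: 26.65
tcp_pos: [490.0, 295.8, 86.8]
tool_rot: [-3.139, 0.003, 2.141]
wrist_force: [-0.3, 0.4, -1.0]
grip_width: 12.8
time: 27.45
tcp_pos: [490.0, 295.9, 73.2]
tool_rot: [-3.14, 0.003, 2.141]
wrist_force: [-6.4, -1.6, 18.8]
grip_width: 12.9
t 27.4 tcp [490.  295.9  73.2] yaw 2.141 q6 1.42 rp [-3.14e+00  3.00e-03] F [-6.4 -1.6 18.8] grip 12.9
-> [489.6  295.8   57.7    2.14] [ 0.0002 -0.0008  0.0309  0.0004]
```

```bash
python3 -m inch '[[[0,0,-0.008,0],[0,-0.004,-0.008,0],[0,-0.004,-0.004,0],[0,-0.004,0,0],[0,-0.004,0.002,0],[0,-0.004,0.004,0],[0,-0.004,0.006,0],[0,-0.004,0.006,0]]]'; python3 go.py 489.6 295.8 57.7 2.14
```

```text
time: 28.25
tcp_pos: [488.4, 295.2, 73.0]
tool_rot: [-3.141, 0.003, 2.141]
wrist_force: [-8.0, -3.4, 26.9]
grip_width: 12.8
t 28.2 tcp [488.4 295.2  73. ] yaw 2.141 q6 1.42 rp [-3.141e+00  3.000e-03] F [-8.  -3.4 26.9] grip 12.8
-> [489.6  295.8   57.7    2.14] [-0.0002  0.0027  0.0307  0.0004]
```

```bash
python3 -m inch '[[[0,0,-0.01,0],[0,0.001,-0.02,0],[0,0.0015,-0.02,0],[0,0.0015,-0.02,0],[0,0.0015,-0.02,0],[0,0.0015,-0.02,0],[0,0.0015,-0.02,0],[0,0.0015,-0.02,0]]]'; python3 go.py; python3 view.py d 490 295.2 49.3 2.141
```

```text
time: 29.05
tcp_pos: [488.9, 295.6, 82.8]
tool_rot: [-3.141, 0.003, 2.141]
wrist_force: [0.3, 0.5, -1.0]
grip_width: 12.9
t 29.1 tcp [488.9 295.6  82.8] yaw 2.141 q6 1.42 rp [-3.141e+00  3.000e-03] F [ 0.3  0.5 -1. ] grip 12.9
```

View pics/v_d.png

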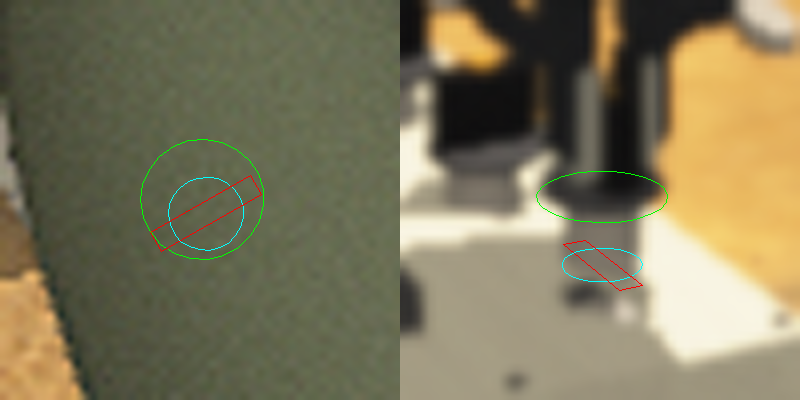

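Run:
```python
from h import *
b=np.array([538.6,219.2]);y=np.array([-np.sin(.57),np.cos(.57)]);o=[]
for cam in("top","side"):
    a=cv2.imread(f"pics/{cam}0.png")
    for k in(1,0,-1):
        g=b+90*k*y;c=w2px(cam,(*g,40));lo=np.round(c).astype(int)-12
        t=a[lo[1]:lo[1]+24,lo[0]:lo[0]+24].min(2).astype(float)
        if cam=="side":t=t[4:20]
        W=np.clip(175-t,0,None);W[W<25]=0
        n,l,st,ce=cv2.connectedComponentsWithStats((W>0).astype(np.uint8))
        i=max(range(1,n),key=lambda i:st[i,4]);m=l==i;yy,xx=np.nonzero(m);x0,x1,y0,y1=xx.min(),xx.max(),yy.min(),yy.max()
        off=np.array([0,4 if cam=="side" else 0])
        ctr=np.array([(x0+x1)/2,(y0+y1)/2])+lo+off;wc=ce[i]+lo+off
        print(cam,k,st[i,4],"bbox ctr",px2w(cam,ctr,40)[:2].round(1),"centroid",px2w(cam,wc,40)[:2].round(1),"guess",g.round(1))
    t=cv2.resize(a,None,fx=1,fy=1)
d=cv2.imread("pics/side_d.png")
```

```text
top 1 89 bbox ctr [488.3 295. ] centroid [490.1 295.9] guess [490. 295.]
top 0 92 bbox ctr [537.4 219.9] centroid [538.2 220. ] guess [538.6 219.2]
top -1 93 bbox ctr [587.2 143.9] centroid [587.4 144. ] guess [587.2 143.4]
side 1 37 bbox ctr [489.4 295.9] centroid [489.2 295. ] guess [490. 295.]
side 0 33 bbox ctr [537.4 217.7] centroid [538.2 219.8] guess [538.6 219.2]
side -1 92 bbox ctr [598.   88.9] centroid [597.   88.2] guess [587.2 143.4]
```

Run:
```python
from h import *
for n,p,s,ctr,h in[("m1 A",(380.5,287.8,40),12,(160,166),12.5),("m2 A",(379.9,287.1,43),16,(202,206),12.),("m1 B",(424,174,40),12,(457-300,160),12.5),("m2 S2",(538.4,219,73),16,(595-384,210),12.)]:
    lo=np.round(w2px("top",p)).astype(int)-s
    if n=="m2 S2":print(n,px2w("top",lo+np.array(ctr)/h-.5,57)[:2]);continue
    print(n,px2w("top",lo+np.array(ctr)/h-.5,27)[:2])
```

```text
m1 A [379.67085015 287.79543537]
m2 A [379.99071448 287.71914874]
m1 B [425.0378195  173.22675097]
m2 S2 [540.56350149 217.05300744]
```

```bash
python3 go.py 488.9 296.8 72 2.141
```

```text
t 29.1 tcp [489.  295.6  83. ] yaw 2.141 q6 1.42 rp [-3.141e+00  3.000e-03] F [ 0.5  0.3 -1.6] grip 13.3
-> [488.9   296.8    72.      2.141] [0.0021 0.0011 0.022  0.0001]
```

```bash
python3 -m inch '[[[0.002,0.001,0.004,0],[0.002,0.001,0.01,0],[0.002,0.001,0.016,0],[0.002,0.001,0.02,0],[0.002,0.001,0.022,0],[0.002,0.001,0.022,0],[0.002,0.001,0.022,0],[0.002,0.001,0.022,0]]]'; python3 -c "
from h import *
print(monitor.sense()['ft_torque'])"
```

```text
time: 29.95
tcp_pos: [488.9, 296.8, 73.2]
tool_rot: [3.141, 0.003, 2.141]
wrist_force: [-4.7, 0.0, 9.2]
grip_width: 12.9
[-0.40621086  0.77446325 -0.07854796]
```

```bash
python3 -m inch '[[[0.001,0,0.002,0],[0.002,0,0.002,0],[0.003,0,0.002,0],[0.004,0,0.002,0],[0.005,0,0.002,0],[0.006,0,0.002,0],[0.006,0,0.002,0],[0.006,0,0.002,0]]]'; python3 go.py; python3 -m inch '[[[-0.002,0,0.00,0],[-0.004,0,0.0,0],[-0.006,0,0.0,0],[-0.008,0,0.0,0],[-0.01,0,0.0,0],[-0.012,0,0.0,0],[-0.014,0,0.0,0],[-0.014,0,0.0,0]]]';python3 go.py
```

```text
time: 30.75
tcp_pos: [487.1, 299.6, 72.1]
tool_rot: [3.141, 0.002, 2.141]
wrist_force: [0.0, -0.5, -0.6]
grip_width: 13.1
t 30.8 tcp [487.1 299.6  72.1] yaw 2.141 q6 1.42 rp [3.141e+00 2.000e-03] F [ 0.  -0.5 -0.6] grip 13.1
time: 31.55
tcp_pos: [488.2, 297.4, 71.9]
tool_rot: [3.141, -0.008, 2.144]
wrist_force: [-6.3, 10.4, 1.4]
grip_width: 12.7
t 31.6 tcp [488.2 297.4  71.9] yaw 2.144 q6 1.41 rp [ 3.141 -0.008] F [-6.3 10.4  1.4] grip 12.7
```

```bash
python3 go.py 486.9 299.5 67.5 2.141 489.5 295.6 67 2.141
```

```text
t 31.6 tcp [488.2 297.4  71.9] yaw 2.144 q6 1.41 rp [ 3.141 -0.008] F [-6.3 10.4  1.4] grip 12.7
-> [486.9   299.5    67.5     2.141] [0.0049 0.0002 0.0088 0.0008]
-> [489.5   295.6    67.      2.141] [-0.0094  0.0002  0.001  -0.    ]
```

```bash
python3 -m inch '[[[0.002,0,0,0],[0.0049,0,0,0],[0.0049,0,0.003,0],[0.0049,0,0.006,0],[0.0049,0,0.0088,0],[0.0049,0,0.0088,0],[0.0049,0,0.0088,0],[0.0049,0,0.0088,0]]]'; python3 -m inch '[[[0,0,0,0],[0,0,0,0],[0,0,0,0],[-0.003,0,0,0],[-0.006,0,0,0],[-0.0094,0,0.001,0],[-0.0094,0,0.001,0],[-0.0094,0,0.001,0]]]' 0.3; python3 -m inch '[[[0,0,0,0],[0,0,0,0],[0,0,0,0],[0,0,0,0],[0,0,0,0],[0,0,0,0],[0,0,0,0],[0,0,0,0]]]' 1;python3 go.py 489.6 295.6 57.8 2.141
```

```text
time: 32.35
tcp_pos: [486.9, 299.4, 67.5]
tool_rot: [3.141, -0.008, 2.144]
wrist_force: [0.3, 0.3, -1.4]
grip_width: 13.1
time: 33.15
tcp_pos: [489.5, 295.3, 66.9]
tool_rot: [3.141, -0.008, 2.143]
wrist_force: [0.8, -0.9, -0.1]
grip_width: 30.0
time: 33.95
tcp_pos: [489.5, 295.3, 66.9]
tool_rot: [3.141, -0.008, 2.143]
wrist_force: [1.0, -0.1, 1.8]
grip_width: 12.9
t 34.0 tcp [489.5 295.3  66.9] yaw 2.143 q6 1.41 rp [ 3.141 -0.008] F [ 1.  -0.1  1.8] grip 12.9
-> [489.6   295.6    57.8     2.141] [0.0003 0.0005 0.0183 0.0008]
```

```bash
python3 -m inch '[[[0,0,0.003,0],[0,0,0.006,0],[0,0,0.01,0],[0,0,0.014,0],[0,0,0.017,0],[0,0,0.0185,0],[0,0,0.0185,0],[0,0,0.0185,0]]]' && python3 go.py && python3 -m inch '[[[0,0,0,-0.045],[0,0,0,-0.09],[0,0,0,-0.135],[0,0,0,-0.18],[0,0,0,-0.225],[0,0,0,-0.27],[0,0,0,-0.315],[0,0,0,-0.36]]]'; python3 go.py 489.6 295.6 57.5 3.711
```

```text
time: 34.75
tcp_pos: [489.5, 295.4, 57.8]
tool_rot: [3.141, -0.008, 2.143]
wrist_force: [-1.2, -1.5, 4.2]
grip_width: 12.6
t 34.8 tcp [489.5 295.4  57.8] yaw 2.143 q6 1.41 rp [ 3.141 -0.008] F [-1.2 -1.5  4.2] grip 12.6
time: 35.55
tcp_pos: [490.0, 296.0, 58.2]
tool_rot: [3.133, -0.002, -3.003]
wrist_force: [0.4, 0.6, 3.6]
grip_width: 12.6
t 35.5 tcp [490.  296.   58.2] yaw -3.003 q6 0.27 rp [ 3.133e+00 -2.000e-03] F [0.4 0.6 3.6] grip 12.6
-> [489.6   295.6    57.5     3.711] [ 0.0009 -0.0007  0.0013 -0.1371]
```

```bash
python3 -m inch '[[[0,0,0.0005,-0.045],[0,0,0.0005,-0.09],[0,0,0.0005,-0.1371],[0,0,0.0005,-0.1371],[0,0,0.0005,-0.1371],[0,0,0.0005,-0.1371],[0,0,0.0005,-0.1371],[0,0,0.0005,-0.1371]]]' && python3 -m inch '[[[0,0,-0.003,0],[0,0,-0.006,0],[0,0,-0.009,0],[0,0,-0.012,0],[0,0,-0.013,0],[0,0,-0.013,0],[0,0,-0.013,0],[0,0,-0.013,0]]]' && python3 -m inch '[[[0,0,0,0],[0,0,0,0],[0,0,0,0],[0,0,0,0],[0,0,-0.03,0],[0,0,-0.08,0],[0,0,-0.14,0],[0,0,-0.2,0]]]' 0.3; python3 go.py  300 -100 200 3.3
```

```text
time: 36.35
tcp_pos: [490.3, 296.4, 58.1]
tool_rot: [3.133, 0.003, -2.573]
wrist_force: [0.2, 1.8, 4.8]
grip_width: 12.8
time: 37.15
tcp_pos: [490.3, 296.4, 64.5]
tool_rot: [3.133, 0.003, -2.573]
wrist_force: [1.2, 1.9, 0.3]
grip_width: 12.8
time: 37.95
tcp_pos: [490.1, 295.2, 165.2]
tool_rot: [3.133, 0.002, -2.573]
wrist_force: [-0.4, 0.3, -0.7]
grip_width: 30.4
t 38.0 tcp [490.1 295.2 165.2] yaw -2.573 q6 -0.16 rp [3.133e+00 2.000e-03] F [-0.4  0.3 -0.7] grip 30.4
-> [ 300.  -100.   200.     3.3] [ 0.746  -0.4612 -0.0696  0.1306]
```

```bash
python3 -m inch '[[[0.08,-0.05,-0.01,0.02],[0.16,-0.1,-0.02,0.04],[0.24,-0.15,-0.03,0.06],[0.32,-0.2,-0.04,0.08],[0.4,-0.25,-0.05,0.1],[0.48,-0.3,-0.06,0.12],[0.56,-0.35,-0.07,0.1306],[0.64,-0.4,-0.07,0.1306]]]' 0; python3 go.py 290 -260 220 3.5
```

```text
time: 38.75
tcp_pos: [327.6, -47.4, 198.7]
tool_rot: [3.134, -0.001, -2.983]
wrist_force: [0.3, -0.8, -0.6]
grip_width: 42.6
t 38.8 tcp [327.6 -47.4 198.7] yaw -2.983 q6 -0.53 rp [ 3.134e+00 -1.000e-03] F [ 0.3 -0.8 -0.6] grip 42.6
-> [ 290.  -260.   220.     3.5] [ 0.1415 -0.4079 -0.0427 -0.0635]
```

```bash
python3 -m inch '[[[0.02,-0.08,-0.01,0.04],[0.05,-0.16,-0.02,0.08],[0.08,-0.24,-0.03,0.12],[0.11,-0.32,-0.04,0.16],[0.14,-0.4079,-0.0427,0.2],[0.14,-0.4079,-0.0427,0.24],[0.14,-0.4079,-0.0427,0.28],[0.14,-0.4079,-0.0427,0.32]]]' 0; python3 look.py e C S2 S1 T K
python3 - <<'E'
from h import *
b=cams.read_camera("side");cv2.imwrite("pics/side_e.png",b);a=cv2.imread("pics/top_e.png")
m=lambda i,x0,y0,w,h,f:cv2.resize(i[y0:y0+h,x0:x0+w],None,fx=f,fy=f,interpolation=cv2.INTER_CUBIC)
cv2.imwrite("pics/m3.png",np.hstack([m(a,220,140,100,80,4),m(b,210,160,100,80,4)]))
# keeper segmentation crop
cv2.imwrite("pics/m4.png",m(a,350,195,75,50,10))
E
python3 go.py
```

```text
time: 39.55
tcp_pos: [290.2, -260.4, 218.4]
tool_rot: [3.138, -0.007, 2.288]
wrist_force: [-0.1, 0.6, -0.2]
grip_width: 43.0
C [5.8703e+02 1.4125e+02 5.6000e-01] iou 0.87
S2 [537.09 218.91   0.56] iou 0.81
S1 [484.34 295.21  -0.85] iou 0.6
T [ 5.8576e+02 -8.1660e+01  1.3000e-01] iou 0.77
K [ 4.8582e+02 -1.3966e+02  4.5000e-01] iou 0.84
t 39.6 tcp [ 290.5 -260.1  218.5] yaw 2.295 q6 -0.08 rp [ 3.138 -0.007] F [-0.4 -0.5 -0.7] grip 42.6
```

View pics/m3.png

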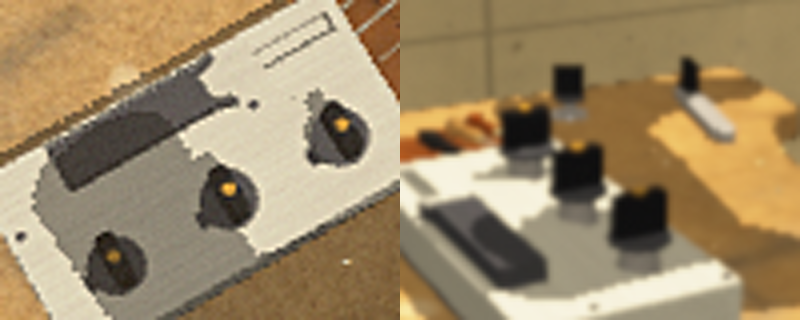

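View pics/m4.png

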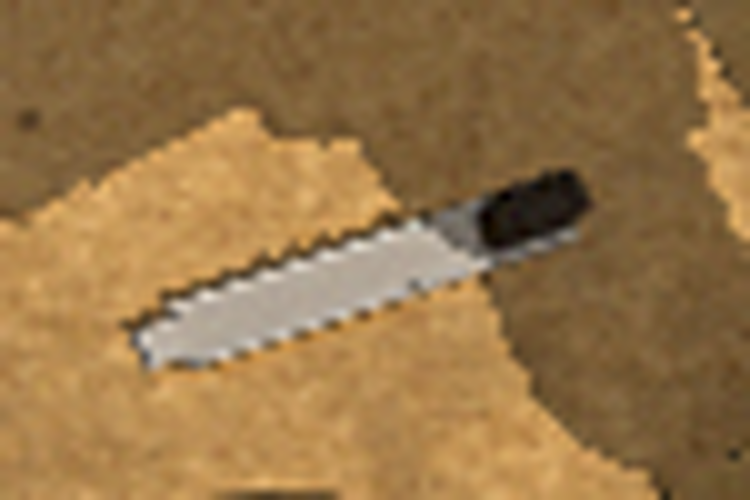

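All three holders sit in their sockets with their wings along base x. The keeper is unmoved: its tip is at m4 (140,345) and its post at (535,208).

```bash
python3 - <<'E'
from h import *
t=px2w("top",(350+14.0-.5,195+34.5-.5),10)[:2];y=np.array([-np.sin(.35),np.cos(.35)])
print("tip",t,"post from tip",t-115*y, "post top", px2w("top",(350+53.5-.5,195+20.8-.5),30)[:2])
E
python3 go.py 485.5 -139.3 110 1.92
```

```text
tip [445.487972   -32.04693734] post from tip [ 484.92121985 -140.07479932] post top [ 485.60119321 -139.35013981]
t 39.6 tcp [ 290.5 -260.1  218.5] yaw 2.295 q6 -0.08 rp [ 3.138 -0.007] F [-0.4 -0.5 -0.7] grip 42.6
-> [ 485.5  -139.3   110.      1.92] [-0.0774  0.4522  0.217   0.1193]
```

```bash
python3 -m inch '[[[-0.01,0.08,0.03,0.03],[-0.03,0.16,0.07,0.06],[-0.04,0.24,0.1,0.09],[-0.06,0.32,0.14,0.1193],[-0.07,0.4,0.18,0.1193],[-0.0774,0.4522,0.217,0.1193],[-0.0774,0.4522,0.217,0.1193],[-0.0774,0.4522,0.217,0.1193]]]' 0; python3 go.py 485.3 -139.6 13.5 1.92
```

```text
time: 40.45
tcp_pos: [484.8, -137.8, 110.0]
tool_rot: [-3.141, -0.009, 1.923]
wrist_force: [-0.3, 0.1, 0.5]
grip_width: 42.6
t 40.5 tcp [ 484.8 -137.8  110. ] yaw 1.923 q6 0.79 rp [-3.141 -0.009] F [-0.3  0.1  0.5] grip 42.6
-> [ 485.3  -139.6    13.5     1.92] [-0.0037 -0.0002  0.1929  0.0011]
```

```bash
python3 -m inch '[[[-0.0037,0,0.04,0],[-0.0037,0,0.08,0],[-0.0037,0,0.12,0],[-0.0037,0,0.15,0],[-0.0037,0,0.175,0],[-0.0037,0,0.187,0],[-0.0037,0,0.1925,0],[-0.0037,0,0.1925,0]]]' && python3 go.py && python3 -m inch '[[[0,0,0,0],[0,0,0,0],[0,0,0,0],[0,0,0,0],[0,0,0,0],[0,0,0,0],[0,0,-0.02,0],[0,0,-0.04,0]]]' 1; python3 go.py
```

```text
time: 41.25
tcp_pos: [485.1, -139.2, 14.0]
tool_rot: [-3.141, -0.008, 1.923]
wrist_force: [-0.1, -1.1, 0.3]
grip_width: 42.7
t 41.2 tcp [ 485.1 -139.2   14. ] yaw 1.923 q6 0.79 rp [-3.141 -0.008] F [-0.1 -1.1  0.3] grip 42.7
time: 42.05
tcp_pos: [484.7, -139.0, 34.4]
tool_rot: [-3.14, -0.009, 1.923]
wrist_force: [-0.4, 0.3, -2.5]
grip_width: 13.0
t 42.0 tcp [ 484.7 -139.    34.4] yaw 1.923 q6 0.79 rp [-3.14  -0.009] F [-0.4  0.3 -2.5] grip 13.0
```

Run:
```python
from h import *
b=np.array([538.4,219.6]);a=.57
R=np.array([[np.cos(a),-np.sin(a)],[np.sin(a),np.cos(a)]])
C=lambda x,y:(x/4+220-.4,y/4+140-.4)
for n,p,z in[("tslot",(295,40),40),("flare up",(212,58),50),("flare lo",(237,100),50),("roof near-left",(72,190),56),("roof far-left",(50,150),56),("roof R lo",(213,112),56),("roof R up",(193,72),56),("corner far R",(342,-3),40)]:
    print(n,(R.T@(px2w("top",C(*p),z)[:2]-b)).round(1))
a=cv2.imread("pics/top0.png")
t=cv2.resize(a[140:200,220:310],None,fx=8,fy=8,interpolation=cv2.INTER_CUBIC)
B=np.array([538.4,219.6])
def ln(pts,z,col):
    q=[w2px("top",(*(B+R@np.array(p)),z)) for p in pts]
    cv2.polylines(t,[((np.array(q)-[220,140]+.5)*8).astype(int)],True,col,1)
X=80.
ln([(X-7.75,-133),(X+7.75,-133),(X+7.75,-73),(X-7.75,-73)],40,(0,0,255))
ln([(X-11.5,-28),(X+11.5,-28),(X+11.5,87),(X-11.5,87)],56,(0,255,0))
ln([(X-17,-44),(X+17,-44)],50,(255,0,255))
ln([(-45,-145),(105,-145),(105,145),(-45,145)],40,(255,0,0))
for k in(-90,0,90):ln([(15.5*np.cos(u),k+15.5*np.sin(u)) for u in np.linspace(0,6.28,20)],40,(0,200,255))
cv2.imwrite("pics/m5.png",t)
```

```text
tslot [  80.8 -104.5]
flare up [ 96.4 -44.8]
flare lo [ 60.7 -44.4]
roof near-left [61.  88.8]
roof far-left [93.9 88. ]
roof R lo [ 60.1 -24.5]
roof R up [ 92.6 -27. ]
corner far R [  91.6 -150.2]
```

View pics/m5.png

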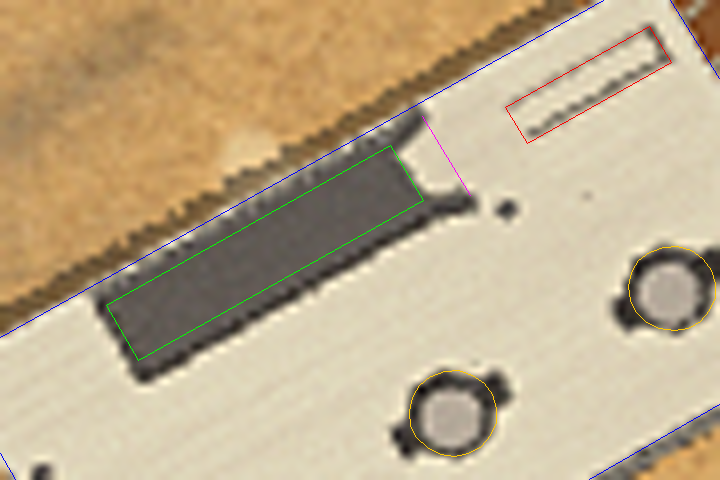

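The overlay of the base model (sleeve axis at base x≈79.7, mouth y≈-28, slot y≈-103) lines up with the image. Next I'll carry the keeper to a point before the flares.

```bash
cat > bp.py <<'E'
# bp.py bx by z [...] : base coords -> go.py style printing with insertion yaw 2.141
import sys,subprocess,numpy as np
v=list(map(float,sys.argv[1:]));a=.57;o=[]
for i in range(0,len(v),3):
    x,y,z=v[i:i+3];o+=[538.4+np.cos(a)*x-np.sin(a)*y,219.6+np.sin(a)*x+np.cos(a)*y,z,2.141]
subprocess.run(["python3","go.py"]+[f"{k:.2f}" for k in o])
E
python3 -m inch '[[[0,0,-0.05,0],[0,0,-0.1,0],[0,0,-0.15,0],[0,0,-0.2,0],[0,0,-0.2,0],[0,0,-0.2,0],[0,0,-0.2,0],[0,0,-0.2,0]]]'; python3 bp.py 79.7 -168 134 79.7 -168 62
```

```text
time: 42.85
tcp_pos: [484.2, -139.4, 133.2]
tool_rot: [-3.138, -0.011, 1.923]
wrist_force: [-0.2, 0.2, -1.5]
grip_width: 12.6
t 42.9 tcp [ 484.2 -139.4  133.2] yaw 1.923 q6 0.79 rp [-3.138 -0.011] F [-0.2  0.2 -1.5] grip 12.6
-> [696.16 121.17 134.     2.14] [ 0.3427  0.5777 -0.0016 -0.069 ]
-> [696.16 121.17  62.     2.14] [ 0.     0.     0.144 -0.   ]
```

```bash
python3 -m inch '[[[0.04,0.07,0,-0.01],[0.08,0.14,0,-0.02],[0.12,0.21,0,-0.03],[0.17,0.29,0,-0.04],[0.22,0.37,0,-0.05],[0.27,0.45,0,-0.06],[0.31,0.52,0,-0.069],[0.3427,0.5777,0,-0.069]]]'; python3 bp.py 79.7 -168 62
```

```text
time: 43.65
tcp_pos: [696.5, 123.4, 132.3]
tool_rot: [-3.139, -0.012, 2.142]
wrist_force: [1.3, -0.1, -1.5]
grip_width: 13.1
t 43.6 tcp [696.5 123.4 132.3] yaw 2.142 q6 1.07 rp [-3.139 -0.012] F [ 1.3 -0.1 -1.5] grip 13.1
-> [696.16 121.17  62.     2.14] [-0.0034 -0.003   0.1406  0.0006]
```

```bash
python3 -m inch '[[[-0.0034,-0.003,0.04,0],[-0.0034,-0.003,0.08,0],[-0.0034,-0.003,0.12,0],[-0.0034,-0.003,0.1406,0],[-0.0034,-0.003,0.1406,0],[-0.0034,-0.003,0.1406,0],[-0.0034,-0.003,0.1406,0],[-0.0034,-0.003,0.1406,0]]]'; python3 bp.py 79.7 -168 55
python3 - <<'E'
from h import *
o=[]
for cam in("top","side"):
    a=cams.read_camera(cam);cv2.imwrite(f"pics/{cam}_f.png",a)
    if cam=="top":t=cv2.resize(a[140:200,240:320],(640,480),interpolation=cv2.INTER_CUBIC)
    else:
        c=w2px(cam,(650,190,45)).astype(int);print(c);t=cv2.resize(a[c[1]-30:c[1]+30,c[0]-30:c[0]+30],(480,480),interpolation=cv2.INTER_CUBIC)
    o.append(t)
cv2.imwrite("pics/m6.png",cv2.resize(np.hstack(o),None,fx=.7,fy=.7))
E
```

```text
time: 44.45
tcp_pos: [696.5, 121.7, 63.3]
tool_rot: [-3.141, -0.011, 2.142]
wrist_force: [-0.2, 0.2, -1.7]
grip_width: 12.5
t 44.5 tcp [696.5 121.7  63.3] yaw 2.142 q6 1.06 rp [-3.141 -0.011] F [-0.2  0.2 -1.7] grip 12.5
-> [696.16 121.17  55.     2.14] [-0.0006 -0.0011  0.0167  0.0006]
[216 205]
```

View pics/m6.png

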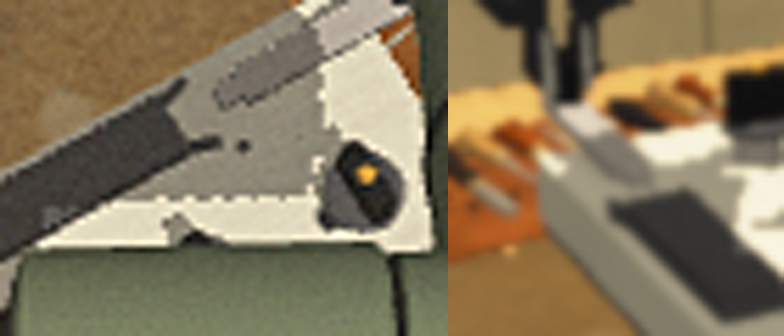

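The bar tip (m6 left at (225,95)) points at the middle of the flares (≈(198,113)). Lowering it onto the plate.

```bash
python3 -m inch '[[[0,-0.001,0.005,0],[0,-0.001,0.01,0],[0,-0.001,0.014,0],[0,-0.001,0.016,0],[0,-0.001,0.017,0],[0,-0.001,0.0175,0],[0,-0.001,0.0175,0],[0,-0.001,0.0175,0]]]'; python3 bp.py 79.7 -168 55
```

```text
time: 45.35
tcp_pos: [695.5, 121.5, 54.6]
tool_rot: [-3.14, -0.012, 2.142]
wrist_force: [-4.1, -0.6, 3.5]
grip_width: 12.6
t 45.4 tcp [695.5 121.5  54.6] yaw 2.142 q6 1.06 rp [-3.14  -0.012] F [-4.1 -0.6  3.5] grip 12.6
-> [696.16 121.17  55.     2.14] [-0.0013  0.0008 -0.0008  0.0006]
```

```bash
python3 -m inch '[[[0.005,0.0005,-0.0012,0],[0.018,0.0005,-0.0012,0],[0.031,0.0005,-0.0012,0],[0.044,0.0005,-0.0012,0],[0.057,0.0005,-0.0012,0],[0.07,0.0005,-0.0012,0],[0.08,0.0005,-0.0012,0],[0.08,0.0005,-0.0012,0]]]'; python3 bp.py 79.7 -90 54.8
```

```text
time: 46.15
tcp_pos: [673.9, 156.5, 55.9]
tool_rot: [-3.141, -0.012, 2.143]
wrist_force: [0.4, 2.0, -0.8]
grip_width: 12.7
t 46.1 tcp [673.9 156.5  55.9] yaw 2.143 q6 1.12 rp [-3.141 -0.012] F [ 0.4  2.  -0.8] grip 12.7
-> [654.07 186.84  54.8    2.14] [ 0.0725 -0.0005  0.0022  0.0009]
```

```bash
python3 -m inch '[[[0.01,0,0.001,0],[0.024,0,0.001,0],[0.038,0,0.001,0],[0.052,0,0.001,0],[0.066,0,0.001,0],[0.08,0,0.001,0],[0.094,0,0.001,0],[0.094,0,0.001,0]]]'; python3 bp.py 79.7 -60 54.8
```

```text
time: 46.95
tcp_pos: [647.8, 197.3, 56.0]
tool_rot: [-3.141, -0.013, 2.144]
wrist_force: [0.9, 1.5, -1.2]
grip_width: 12.8
t 47.0 tcp [647.8 197.3  56. ] yaw 2.144 q6 1.18 rp [-3.141 -0.013] F [ 0.9  1.5 -1.2] grip 12.8
-> [637.88 212.09  54.8    2.14] [ 0.0356 -0.0005  0.0024  0.0013]
```

```bash
python3 -m inch '[[[0,0,0,0],[0,0,0,0],[0,0,0,0],[-0.003,0,-0.006,0],[-0.004,0,-0.007,0],[-0.004,0,-0.007,0],[-0.004,0,-0.007,0],[-0.004,0,-0.007,0]]]' 0.3;python3 -m inch '[[[0,0,0,0],[0,0,0,0],[0,0,0,0],[0,0,0,0],[0,0,0,0],[0,0,0,0],[0,0,0,0],[0,0,0,0]]]' 1; python3 bp.py 79.7 -42 59
```

```text
time: 47.75
tcp_pos: [648.8, 195.5, 59.4]
tool_rot: [-3.141, -0.013, 2.144]
wrist_force: [0.1, 1.0, 0.3]
grip_width: 29.9
time: 48.55
tcp_pos: [648.9, 195.5, 59.5]
tool_rot: [-3.141, -0.013, 2.144]
wrist_force: [-0.2, 0.5, 2.0]
grip_width: 12.6
t 48.5 tcp [648.9 195.5  59.5] yaw 2.144 q6 1.18 rp [-3.141 -0.013] F [-0.2  0.5  2. ] grip 12.6
-> [628.16 227.25  59.     2.14] [ 0.0758 -0.0005  0.0011  0.0013]
```

```bash
python3 -m inch '[[[0.01,0,0,0],[0.022,0,0,0],[0.034,0,0,0],[0.046,0,0,0],[0.056,0,0,0],[0.064,0,0,0],[0.07,0,0,0],[0.074,0,0,0]]]'; python3 bp.py 79.7 -42 59
```

```text
time: 49.35
tcp_pos: [629.1, 226.1, 59.9]
tool_rot: [-3.141, -0.011, 2.144]
wrist_force: [3.4, -4.5, -2.5]
grip_width: 12.3
t 49.4 tcp [629.1 226.1  59.9] yaw 2.144 q6 1.23 rp [-3.141 -0.011] F [ 3.4 -4.5 -2.5] grip 12.3
-> [628.16 227.25  59.     2.14] [ 0.003  -0.0003  0.0018  0.0013]
```

```bash
python3 -m inch '[[[0.001,0,0,0],[0.002,0,0,0],[0.003,0,0,0],[0.004,0,0,0],[0.004,0,0,0],[0.004,0,0,0],[0.004,0,0,0],[0.004,0,0,0]]]'; python3 bp.py 79.7 -42 59
```

```text
time: 50.15
tcp_pos: [629.1, 226.1, 60.0]
tool_rot: [-3.141, -0.008, 2.143]
wrist_force: [4.2, -5.6, -2.9]
grip_width: 12.8
t 50.1 tcp [629.1 226.1  60. ] yaw 2.143 q6 1.23 rp [-3.141 -0.008] F [ 4.2 -5.6 -2.9] grip 12.8
-> [628.16 227.25  59.     2.14] [ 0.0029 -0.0003  0.0019  0.0008]
```

```bash
python3 -m inch '[[[0,0,0,0],[0,0,0,0],[0,0,0,0],[0,0,0,0],[0,0,-0.03,0],[0,0,-0.08,0],[0,0,-0.14,0],[0,0,-0.2,0]]]' 0.3; python3 go.py 330 -150 220 2
```

```text
time: 50.95
tcp_pos: [629.4, 225.7, 162.1]
tool_rot: [-3.141, -0.008, 2.143]
wrist_force: [0.3, -0.4, 0.1]
grip_width: 30.1
t 51.0 tcp [629.4 225.7 162.1] yaw 2.143 q6 1.23 rp [-3.141 -0.008] F [ 0.3 -0.4  0.1] grip 30.1
-> [ 330. -150.  220.    2.] [-0.3076 -0.9103 -0.1158  0.0455]
```

```bash
python3 -m inch '[[[-0.03,-0.09,-0.02,-0.04],[-0.06,-0.18,-0.04,-0.08],[-0.09,-0.27,-0.06,-0.12],[-0.12,-0.36,-0.08,-0.16],[-0.15,-0.45,-0.1,-0.2],[-0.18,-0.54,-0.11,-0.24],[-0.21,-0.63,-0.11,-0.28],[-0.24,-0.72,-0.11,-0.32]]]' 0.1; python3 go.py 330 -200 220 3.29
```

```text
time: 51.75
tcp_pos: [393.5, -68.9, 217.8]
tool_rot: [3.136, -0.002, -3.14]
wrist_force: [0.0, -1.1, -0.7]
grip_width: 38.5
t 51.8 tcp [393.5 -68.9 217.8] yaw -3.140 q6 -0.36 rp [ 3.136e+00 -2.000e-03] F [ 0.  -1.1 -0.7] grip 38.5
-> [ 330.   -200.    220.      3.29] [ 0.1275 -0.262  -0.0044 -0.0466]
```

```bash
python3 look.py g C S2 S1 T KH
python3 - <<'E'
from h import *
a=cv2.imread("pics/top_g.png");b=cams.read_camera("side");cv2.imwrite("pics/side_g.png",b)
m=lambda i,x0,y0,w,h,f:cv2.resize(i[y0:y0+h,x0:x0+w],None,fx=f,fy=f,interpolation=cv2.INTER_CUBIC)
T=np.round(w2px("top",(585.5,-81.5,36))).astype(int)
cv2.imwrite("pics/m7.png",np.hstack([m(a,220,140,100,80,4),cv2.resize(m(a,T[0]-14,T[1]-14,28,28,8),(320,320))]))
E
python3 go.py 585.5 -81.5 110 3.29
```

```text
C [579.66 144.93  -1.22] iou 0.62
S2 [537.7  217.21   0.62] iou 0.67
S1 [488.47 293.38   0.63] iou 0.62
T [ 5.8648e+02 -8.1350e+01  2.2000e-01] iou 0.78
KH [6.2769e+02 2.2847e+02 2.6000e-01] iou 0.82
t 51.9 tcp [391.8 -70.5 217.5] yaw 3.134 q6 -0.36 rp [ 3.136 -0.005] F [-0.2  0.8 -0.2] grip 38.5
-> [585.5  -81.5  110.     3.29] [-0.3876 -0.0189  0.2151 -0.0497]
```

View pics/m7.png

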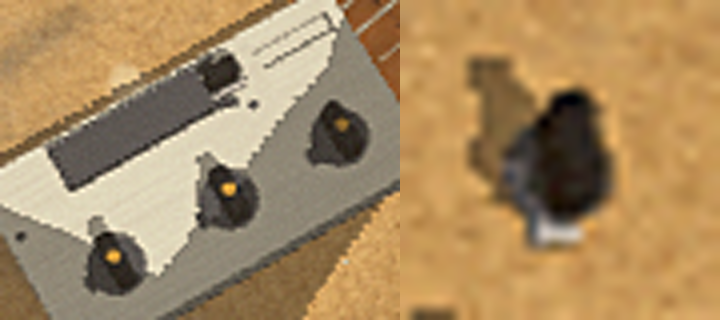

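The keeper post stands against the roof edge (m7 (220,72)) and the three holders are in place. The T-bolt has not moved.

```bash
python3 - <<'E'
from h import *
T=np.round(w2px("top",(585.5,-81.5,36))).astype(int)
f=px2w("top",((555-400)/320*28+T[0]-14-.5,232/320*28+T[1]-14-.5),4)[:2];print("foot end",f, "yaw",np.arctan2(-81.4-f[1],586-f[0]))
E
python3 -m inch '[[[-0.06,0,0.03,-0.02],[-0.12,-0.01,0.06,-0.04],[-0.18,-0.01,0.1,-0.0497],[-0.24,-0.015,0.14,-0.0497],[-0.31,-0.0189,0.18,-0.0497],[-0.36,-0.0189,0.21,-0.0497],[-0.3876,-0.0189,0.2151,-0.0497],[-0.3876,-0.0189,0.2151,-0.0497]]]'; python3 go.py 585.8 -81.4 25 3.29
```

```text
foot end [575.50183219 -86.20262205] yaw 0.42905057495891863
time: 52.65
tcp_pos: [586.9, -80.3, 108.8]
tool_rot: [3.136, -0.003, -2.992]
wrist_force: [-0.5, -0.4, 0.5]
grip_width: 38.6
t 52.6 tcp [586.9 -80.3 108.8] yaw -2.992 q6 -0.41 rp [ 3.136e+00 -3.000e-03] F [-0.5 -0.4  0.5] grip 38.6
-> [585.8  -81.4   25.     3.29] [ 0.0024 -0.0019  0.1676  0.0003]
```

```bash
python3 -m inch '[[[0.0024,-0.0019,0.04,-0.01],[0.0024,-0.0019,0.08,-0.01],[0.0024,-0.0019,0.11,-0.01],[0.0024,-0.0019,0.14,-0.01],[0.0024,-0.0019,0.16,-0.01],[0.0024,-0.0019,0.1676,-0.01],[0.0024,-0.0019,0.1676,-0.01],[0.0024,-0.0019,0.1676,-0.01]]]' && python3 go.py && python3 -m inch '[[[0,0,0,0],[0,0,0,0],[0,0,0,0],[0,0,0,0],[0,0,0,0],[0,0,0,0],[0,0,0,0],[0,0,0,0]]]' 1; python3 bp.py 79.7 -103 130
```

```text
time: 53.45
tcp_pos: [586.0, -81.0, 25.9]
tool_rot: [3.136, -0.002, -2.961]
wrist_force: [0.0, 0.3, 0.4]
grip_width: 38.4
t 53.5 tcp [586.  -81.   25.9] yaw -2.961 q6 -0.44 rp [ 3.136e+00 -2.000e-03] F [0.  0.3 0.4] grip 38.4
time: 54.25
tcp_pos: [586.8, -81.3, 26.9]
tool_rot: [3.137, -0.0, -2.961]
wrist_force: [-0.8, 0.1, 6.5]
grip_width: 10.6
t 54.2 tcp [586.8 -81.3  26.9] yaw -2.961 q6 -0.44 rp [ 3.137 -0.   ] F [-0.8  0.1  6.5] grip 10.6
-> [661.08 175.89 130.     2.14] [-0.2384  0.4793 -0.2062  0.3763]
```

```bash
python3 -m inch '[[[0,0,-0.06,0],[0,0,-0.12,0.03],[0,0,-0.18,0.07],[0,0,-0.2062,0.11],[0,0,-0.2062,0.15],[0,0,-0.2062,0.19],[0,0,-0.2062,0.23],[0,0,-0.2062,0.27]]]'; python3 bp.py 79.7 -103 130
```

```text
time: 55.05
tcp_pos: [586.6, -81.6, 129.7]
tool_rot: [3.139, -0.004, 2.469]
wrist_force: [-0.4, -0.3, -0.9]
grip_width: 11.0
t 55.0 tcp [586.6 -81.6 129.7] yaw 2.469 q6 0.41 rp [ 3.139 -0.004] F [-0.4 -0.3 -0.9] grip 11.0
-> [661.08 175.89 130.     2.14] [ 0.2044  0.4957 -0.0007  0.1047]
```

```bash
python3 -m inch '[[[0.03,0.08,0,0.02],[0.07,0.16,0,0.04],[0.1,0.24,0,0.06],[0.13,0.32,0,0.08],[0.17,0.41,0,0.1047],[0.2044,0.4957,0,0.1047],[0.2044,0.4957,0,0.1047],[0.2044,0.4957,0,0.1047]]]'; python3 bp.py 79.7 -103 75
```

```text
time: 55.85
tcp_pos: [660.5, 177.0, 130.0]
tool_rot: [-3.141, -0.005, 2.142]
wrist_force: [0.3, -0.5, -0.9]
grip_width: 10.5
t 55.9 tcp [660.5 177.  130. ] yaw 2.142 q6 1.15 rp [-3.141 -0.005] F [ 0.3 -0.5 -0.9] grip 10.5
-> [661.08 175.89  75.     2.14] [-0.0025 -0.0002  0.1099  0.0007]
```

```bash
python3 -m inch '[[[-0.0025,0,0.04,0],[-0.0025,0,0.08,0],[-0.0025,0,0.1,0],[-0.0025,0,0.11,0],[-0.0025,0,0.11,0],[-0.0025,0,0.11,0],[-0.0025,0,0.11,0],[-0.0025,0,0.11,0]]]' && python3 go.py && python3 -m inch '[[[0,0,0.004,0],[0,0,0.008,0],[0,0,0.012,0],[0,0,0.016,0],[0,0,0.02,0],[0,0,0.024,0],[0,0,0.026,0],[0,0,0.026,0]]]'; python3 bp.py 79.7 -103 52
```

```text
time: 56.65
tcp_pos: [661.6, 176.3, 75.9]
tool_rot: [3.14, -0.005, 2.142]
wrist_force: [-0.1, 0.4, -0.4]
grip_width: 10.8
t 56.6 tcp [661.6 176.3  75.9] yaw 2.142 q6 1.15 rp [ 3.14  -0.005] F [-0.1  0.4 -0.4] grip 10.8
time: 57.45
tcp_pos: [661.4, 176.3, 62.6]
tool_rot: [3.141, -0.005, 2.142]
wrist_force: [-0.4, 0.2, -0.5]
grip_width: 10.8
t 57.5 tcp [661.4 176.3  62.6] yaw 2.142 q6 1.15 rp [ 3.141 -0.005] F [-0.4  0.2 -0.5] grip 10.8
-> [661.08 175.89  52.     2.14] [-0.0003 -0.0009  0.0212  0.0007]
```

```bash
python3 -m inch '[[[0,0,0.004,0],[0,0,0.008,0],[0,0,0.012,0],[0,0,0.016,0],[0,0,0.019,0],[0,0,0.0215,0],[0,0,0.0215,0],[0,0,0.0215,0]]]' && python3 go.py && python3 -m inch '[[[0,0,0,-0.045],[0,0,0,-0.09],[0,0,0,-0.135],[0,0,0,-0.18],[0,0,0,-0.225],[0,0,0,-0.27],[0,0,0,-0.315],[0,0,0,-0.36]]]'; python3 go.py 661.4 176.3 52 3.711
```

```text
time: 58.25
tcp_pos: [661.4, 176.3, 51.9]
tool_rot: [3.141, -0.005, 2.142]
wrist_force: [-0.5, 0.3, -0.3]
grip_width: 10.7
t 58.2 tcp [661.4 176.3  51.9] yaw 2.142 q6 1.15 rp [ 3.141 -0.005] F [-0.5  0.3 -0.3] grip 10.7
time: 59.05
tcp_pos: [661.6, 176.4, 52.0]
tool_rot: [3.137, -0.001, -3.004]
wrist_force: [0.4, -0.6, -1.3]
grip_width: 10.8
t 59.0 tcp [661.6 176.4  52. ] yaw -3.004 q6 0.01 rp [ 3.137e+00 -1.000e-03] F [ 0.4 -0.6 -1.3] grip 10.8
-> [661.4   176.3    52.      3.711] [ 3.000e-04 -1.000e-04  1.000e-04 -1.375e-01]
```

```bash
python3 -m inch '[[[0,0,0,-0.045],[0,0,0,-0.09],[0,0,0,-0.1375],[0,0,0.001,-0.1375],[0,0,0.002,-0.1375],[0,0,0.0025,-0.1375],[0,0,0.0025,-0.1375],[0,0,0.0025,-0.1375]]]'; python3 go.py; python3 -m inch '[[[0,0,0,0],[0,0,0,0],[0,0,0,0],[0,0,0,0],[0,0,-0.03,0],[0,0,-0.08,0],[0,0,-0.14,0],[0,0,-0.2,0]]]' 0.4; python3 go.py 330 -200 220 3.2
```

```text
time: 59.85
tcp_pos: [661.6, 176.4, 50.9]
tool_rot: [3.137, 0.001, -2.573]
wrist_force: [1.1, -0.0, 1.6]
grip_width: 11.0
t 59.9 tcp [661.6 176.4  50.9] yaw -2.573 q6 -0.42 rp [3.137e+00 1.000e-03] F [ 1.1 -0.   1.6] grip 11.0
time: 60.65
tcp_pos: [661.7, 175.9, 153.0]
tool_rot: [3.137, 0.001, -2.573]
wrist_force: [0.3, -0.5, 1.0]
grip_width: 25.6
t 60.6 tcp [661.7 175.9 153. ] yaw -2.573 q6 -0.42 rp [3.137e+00 1.000e-03] F [ 0.3 -0.5  1. ] grip 25.6
-> [ 330.  -200.   220.     3.2] [ 0.9639 -0.2763 -0.134   0.1624]
```

Released. Now I'll clear the arm well away and check everything.

```bash
python3 -m inch '[[[0.09,-0.03,-0.02,0.02],[0.18,-0.06,-0.04,0.04],[0.27,-0.09,-0.06,0.06],[0.36,-0.12,-0.08,0.08],[0.45,-0.14,-0.1,0.1],[0.54,-0.17,-0.12,0.12],[0.63,-0.2,-0.134,0.14],[0.72,-0.22,-0.134,0.16]]]'; python3 go.py 290 -330 230 2.6
```

```text
time: 61.45
tcp_pos: [417.5, -112.8, 221.3]
tool_rot: [3.139, 0.003, -3.078]
wrist_force: [0.1, -0.9, 0.0]
grip_width: 25.9
t 61.5 tcp [ 417.5 -112.8  221.3] yaw -3.078 q6 -0.50 rp [3.139e+00 3.000e-03] F [ 0.1 -0.9  0. ] grip 25.9
-> [ 290.  -330.   230.     2.6] [ 0.2821 -0.4174 -0.0174  0.1926]
```

```bash
python3 -m inch '[[[0.05,-0.07,0,0.03],[0.1,-0.14,0,0.06],[0.15,-0.21,0,0.1],[0.2,-0.28,0,0.14],[0.25,-0.35,-0.01,0.19],[0.2821,-0.4174,-0.0174,0.1926],[0.2821,-0.4174,-0.0174,0.1926],[0.2821,-0.4174,-0.0174,0.1926]]]'; python3 go.py; python3 look.py h C S2 S1 KH TS
python3 - <<'E'
from h import *
a=cv2.imread("pics/top_h.png");b=cams.read_camera("side");cv2.imwrite("pics/side_h.png",b)
b0=np.array([538.4,219.6]);c,s=np.cos(.57),np.sin(.57);R=np.array([[c,-s],[s,c]])
m=lambda i,x0,y0,w,h,f:cv2.resize(i[y0:y0+h,x0:x0+w],None,fx=f,fy=f,interpolation=cv2.INTER_CUBIC)
t=m(a,220,140,100,80,4);u=m(b,195,150,100,80,4)
def draw(im,cam,o,bx,by,B):
    q=box((*(b0+R@np.array([bx,by])),.57),*B);h=hull(cam,q)[:,0]
    cv2.polylines(im,[((h-o+.5)*4).astype(int)],True,(0,0,255),1)
for im,cam,o in((t,"top",(220,140)),(u,"side",(195,150))):
    for k in(-90,0,90):draw(im,cam,np.array(o),0,k,(-19,19,-7,7,58.5,88.5))
    draw(im,cam,np.array(o),79.7,-41,(-7,7,-13,13,50,78));draw(im,cam,np.array(o),79.7,-103,(-14,14,-6,6,45.5,73.5))
cv2.imwrite("pics/m8.png",np.hstack([t,u]))
E
```

```text
time: 62.25
tcp_pos: [289.7, -330.5, 229.9]
tool_rot: [3.138, 0.002, 2.598]
wrist_force: [0.1, 0.3, 0.2]
grip_width: 25.9
t 62.2 tcp [ 289.7 -330.5  229.9] yaw 2.598 q6 -0.48 rp [3.138e+00 2.000e-03] F [0.1 0.3 0.2] grip 25.9
C [5.8701e+02 1.4157e+02 5.6000e-01] iou 0.88
S2 [532.78 220.68   2.02] iou 0.6
S1 [488.8  293.42   0.55] iou 0.87
KH [6.2754e+02 2.2871e+02 2.4000e-01] iou 0.85
TS [6.6062e+02 1.7358e+02 4.8000e-01] iou 0.74
```

View pics/m8.png

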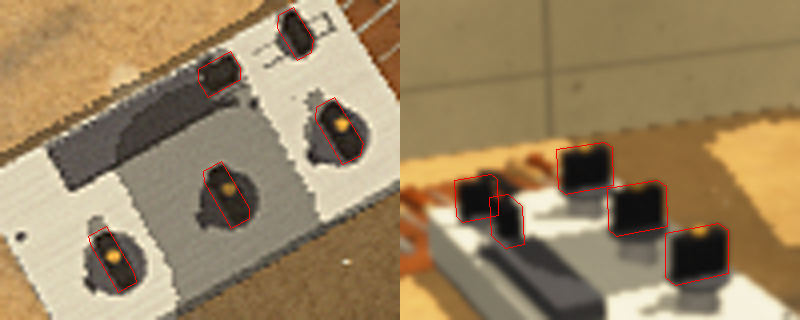

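Run:
```python
from h import *
a=cv2.imread("pics/side_h.png");b0=np.array([538.4,219.6]);c,s=np.cos(.57),np.sin(.57);R=np.array([[c,-s],[s,c]]);S=8
for n,bx,by,B in[("S3",0,-90,(-19,19,-7,7,58.5,88.5)),("S2",0,0,(-19,19,-7,7,58.5,88.5)),("S1",0,90,(-19,19,-7,7,58.5,88.5)),("post",79.7,-41,(-7,7,-13,13,50,78)),("T",79.7,-103,(-14,14,-6,6,45.5,73.5))]:
    h=hull("side",box((*(b0+R@np.array([bx,by])),.57),*B))[:,0];lo=(h.min(0)-5).astype(int);hi=(h.max(0)+6).astype(int)
    M=cv2.resize(a[lo[1]:hi[1],lo[0]:hi[0]],None,fx=S,fy=S,interpolation=cv2.INTER_CUBIC).max(2)<60
    best=(0,)
    for dz in np.arange(-6,6.1,.5):
        for du in np.arange(-1.5,1.6,.25):
            B2=B[:4]+(B[4]+dz,B[5]+dz);hh=hull("side",box((*(b0+R@np.array([bx,by])),.57),*B2))[:,0]+[du,0]
            P=np.zeros(M.shape,np.uint8);cv2.fillConvexPoly(P,np.round(((hh-lo+.5)*S-.5)).astype(np.int32),1);P=P>0
            q=(P&M).sum()/(P|M).sum()
            if q>best[0]:best=(round(q,3),dz,du)
    print(n,best)
```

```text
S3 (np.float64(0.563), np.float64(0.0), np.float64(-0.75))
S2 (np.float64(0.571), np.float64(-4.5), np.float64(0.0))
S1 (np.float64(0.555), np.float64(-3.5), np.float64(0.0))
post (np.float64(0.363), np.float64(6.0), np.float64(-1.25))
T (np.float64(0.55), np.float64(-0.5), np.float64(1.5))
```

Run:
```python
from h import *
a=cv2.imread("pics/side_h.png").max(2).astype(float);b0=np.array([538.4,219.6]);c,s=np.cos(.57),np.sin(.57);R=np.array([[c,-s],[s,c]])
for n,bx,by,B in[("S3",0,-90,(-19,19,-7,7,58.5,88.5)),("S2",0,0,(-19,19,-7,7,58.5,88.5)),("S1",0,90,(-19,19,-7,7,58.5,88.5)),("post",79.7,-41,(-7,7,-13,13,50,78)),("T",79.7,-103,(-14,14,-6,6,45.5,73.5))]:
    f=lambda dz:hull("side",box((*(b0+R@np.array([bx,by])),.57),*(B[:4]+(B[4]+dz,B[5]+dz))))
    h=f(0);k=abs(f(2.)[:,0,1].min()-h[:,0,1].min())/2;o=[]
    for u in range(int(h[:,0,0].min())+3,int(h[:,0,0].max())-1):
        v=np.arange(int(h[:,0,1].min())-6,int(h[:,0,1].max())+1)
        pred=next(r for r in np.arange(v[0],v[-1],.05) if cv2.pointPolygonTest(h,(float(u),float(r)),False)>=0)
        col=a[v,u];bg=np.median(col[:4]);th=(bg+35)/2
        i=next((i for i in range(len(v)-1) if col[i]>=th>col[i+1]),None)
        if i is not None:o.append((pred-(v[i]+(col[i]-th)/(col[i]-col[i+1])))/k)
    print(n,"px/mm %.2f"%k,"height error mm:",np.round(o,1),"median %.1f"%np.median(o))
```

```text
S3 px/mm 0.32 height error mm: [-4.  -3.6 -2.9 -3.4 -5.1 -5.7 -4.9 -2.6 -1.3 -1.4] median -3.5
S2 px/mm 0.34 height error mm: [-3.6 -3.1 -1.6 -2.  -3.3 -4.2 -3.6 -2.  -1.3 -1.6 -2.8] median -2.8
S1 px/mm 0.36 height error mm: [-2.9 -2.2 -1.9 -1.5 -2.6 -5.2 -6.5 -7.  -6.1 -2.7 -1.3 -1.6] median -2.7
post px/mm 0.34 height error mm: [ 9.8 12.1 10.1  8.6  9.5] median 9.8
T px/mm 0.32 height error mm: [-1.8 -2.  -2.   0.5  3.3  3.3  2.8] median 0.5
```

Run:
```python
from h import *
def run(img,P,z0,n):
    a=img.max(2).astype(float);f=lambda dz:hull("side",box(P,-19,19,-7,7,28+z0+dz,58+z0+dz))
    h=f(0);k=abs(f(2.)[:,0,1].min()-h[:,0,1].min())/2;o=[]
    for u in range(int(h[:,0,0].min())+3,int(h[:,0,0].max())-1):
        v=np.arange(int(h[:,0,1].min())-6,int(h[:,0,1].max())+1)
        pred=next(r for r in np.arange(v[0],v[-1],.05) if cv2.pointPolygonTest(h,(float(u),float(r)),False)>=0)
        col=a[v,u];th=(np.median(col[:4])+35)/2
        i=next((i for i in range(len(v)-1) if col[i]>=th>col[i+1]),None)
        if i is not None:o.append((pred-(v[i]+(col[i]-th)/(col[i]-col[i+1])))/k)
    print(n,np.round(o,1),"median %.1f top quart %.1f"%(np.median(o),np.percentile(o,75)))
s0=cv2.imread("pics/side0.png");sh=cv2.imread("pics/side_h.png")
run(s0,(379.8,287.5,.95),0,"A bench");run(s0,(424,174,.16),0,"B bench");run(s0,(426,28.5,-.42),0,"C bench")
y=np.array([-np.sin(.57),np.cos(.57)])
for k in(-1,0,1):run(sh,(*(np.array([538.4,219.6])+90*k*y),.57),30.5,f"S{2-k}")
```

```text
A bench [ -6.8  -5.4  -3.3  -5.5  -8.8 -10.8 -11.9  -5.4  -2.2  -2.3] median -5.5 top quart -3.8
B bench [-2.1 -2.4 -3.  -4.6 -7.2 -7.9 -8.1 -6.7 -4.3 -3.8] median -4.5 top quart -3.2
C bench [-2.  -1.6 -2.5 -4.2 -3.6 -1.5 -0.8 -0.4 -0.9] median -1.6 top quart -0.9
S3 [-4.  -3.6 -2.9 -3.4 -5.1 -5.7 -4.9 -2.6 -1.3 -1.4] median -3.5 top quart -2.6
S2 [-3.6 -3.1 -1.6 -2.  -3.3 -4.2 -3.6 -2.  -1.3 -1.6 -2.8] median -2.8 top quart -1.8
S1 [-2.9 -2.2 -1.9 -1.5 -2.6 -5.2 -6.5 -7.  -6.1 -2.7 -1.3 -1.6] median -2.7 top quart -1.8
```

```bash
python3 -c "
from h import *
print(env.hand_in(), monitor.sense()['time'])"
```

```text
the job is handed in; nothing more can be done
the job is handed in; nothing more can be done
```

I handed the job in at about 62 s on the robot's clock. All three black holders are locked in sockets 1–3, the keeper is home, and the T-bolt is down and turned across its slot. I left the purple look-alike and the bystanders alone. I did not re-measure the bystanders at the end.

**Trouble on the way:** the third holder, going into socket 1, caught on the rim because I had gripped it about 4 mm off centre. I found the bore by sliding it under light force, gripped it again centred in the socket and locked it.

**Checks that agreed:**
- **Holders:** each rose to about 30.5 mm above base by the arm's readings before I let go. In the last top picture, fits of the holders in sockets 1 and 3 gave wing angles within 0.02 rad of the base's x axis. The middle holder's fit was poor because it was in shadow, but its drawn outline matched.
- **Keeper:** the post stands against the roof edge, and further pushing no longer moved it.
- **T-bolt:** it sits about 24 mm above base, which is the slot floor, with its foot turned to the base's x axis.

**Checks that disagreed or were weak:**
- **Holder height from the side camera:** the heights read about 2–3 mm low. Holders standing on the bench read low as well (about 1.5–5.5 mm), so I put this down to measurement bias.
- **Keeper and T-bolt fits:** the side-camera height fit for the keeper post was useless (about 10 mm off). The top-view fit of its angle was also poor, so I relied on contact and the picture. The T-bolt's wing-angle fit was rough, about 0.1 rad off.

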